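# Set up the slide imager: clamp the lens barrel and load the carriers

### The arm

A 6-joint arm with a two-finger parallel gripper is mounted at the origin on the work surface. World frame = base frame: x ahead of the robot, y to its left, z up, the work surface at z = 0. Lengths are in mm, angles in rad, forces in N, time in s.
With the tool pointing down it reaches from about 350 to 875 mm from the base axis. Payload 4.2 kg.
Tool frame: the origin (TCP) lies midway between the tips of the shut fingers; the grasp point (between the pads) lies 19 mm behind it (arm.grasp_offset is the distance from the TCP to the grasp point, in mm); z points along the fingers, y is the line along which they close (so a half turn about z gives the same grasp; the last joint's range is limited). The gripper opens to 85 mm and grips with 20 to 120 N. Pads are 22 mm wide; open, the fingers measure 114 mm over their backs; the gripper's body (76 mm by 85 mm) begins 54 mm behind the grasp point. The pads swing forward as they close: fully open they stand 13 mm farther back than shut.
Start: joints at [-0.947, 0.385, 0.008, 0, -1.194, -0.259], TCP at [222.991, -583.845, 231.312] pointing down, gripper open.
Joint ranges: [-3.14, 3.14], [-1.21, 2.06], [-1.07, 1.41], [-3.16, 2.05], [-2.99, -0.16], [-3.1, 3.1]. Speed limits (rad/s): [2.79, 2.79, 3.14, 3.14, 3.14, 3.14].

### API

Orientations are given as a unit quaternion [x, y, z, w].
In Python, from bench import arm gives the robot as it stands. The module is installed in compiled form; this text tells all that it offers.
- The arm moves only by the tool servo_tool, never from a script. Its argument "increments" is a list of rows, each a list of 7 numbers: the opening, from 0 (shut) to 1 (fully open), then the shift along the tool's x, y, z in m, then the turn, a rotation vector about the tool's x, y, z in degrees. In form: [[grip, x, y, z, ax, ay, az], ...]. A call has 1 to 12 rows; each row is the pose to reach, as a shift and turn from the pose commanded when the call began, along the tool's axes at that moment; what a row does not reach only later rows make up. A row lasts 1/8 s, in which the tool goes at most 62.5 mm and 10.7 degrees, less where a joint would pass 70% of its speed; a pose out of reach is approached as far as the arm can. A call with a gripper value outside its range is refused whole. The fingers move at their own pace and stop on an object; the grip force is fixed at half the most. Time passes only in rows, so rows that repeat a pose let the fingers close. It gives the time, the measured TCP pose, the force, the opening and the grip force at its end, in the units of the state.
- arm.read_state(): the state, without advancing time (a new reading comes with each control period).
- arm.get_image(name): name is "scene" or "top"; returns a dict with "color" (384x512x3 uint8, red, green, blue), "fx", "fy", "cx", "cy" (pixels), "k1" (the pictures are not rectified: a ray, as slopes to the right and down, at radius r is drawn at 1 + k1 r^2 times it, then the intrinsics apply), "rvec" (rotation vector, rad) and "tvec" (3), from world to camera coordinates, as OpenCV has them. Camera axes: x right, y down, z forward; pixel columns grow to the right and rows downward; lengths in mm; the calibration is good to about 2 mm. A picture is of the moment at which its call begins. There is no depth.
- arm.job_done(): hands the job in; it is judged then, once.
Trained networks look in the newest picture that a camera, given by its name, has taken for a name from the list of things; names that differ only in an ending like _2 or _b are one class to them, and where a whole thing is asked for, a point or a joint stands for the part that bears it (a point fixed in the world has none). Each returns a list of dicts, best first, with "p" (0 to 1); they miss things now and then, are a little off and sometimes report something else, mostly with a low value. They report only what shows in the picture. A call takes as long as a camera call. They do not tell look-alikes from the thing itself.
- arm.look_for(camera, thing): "box" ([centre column, centre row, width, height] in pixels, round what is visible of it).
- arm.spot_point(camera, thing): "centre" ([column, row] in pixels: a listed point, or the origin of a listed thing).
The state is a dict: "clock": time; "joints": joint angles; "joint_vel": joint speeds; "joint_efforts": joint torques, N m; "position": TCP position; "ee_rot": TCP orientation; "contact_force": force on the tool from outside, world axes, zero at the start; "wrist_torque": the same for the moment, N m; "gripper_width": finger opening in mm; "grasp_force": force on a finger pad.
Only numpy, scipy, OpenCV 4.12 (cv2) and the standard library are available. Lean on these libraries where they do the work, as an engineer would, in place of code of your own. Each camera call takes 0.05 s, during which the arm holds its last target. There are 200 camera calls.

### The job

Get the slide imager ready for a run: lift the clamp strap of the V-block, lay the lens barrel centred in its two notches and swing the strap fully down over it again, and slide every slide carrier that is on the bench fully home into the dock, one to a bay, any bay. When the barrel is clamped and all the carriers are in, and not before, throw the lamp lever all the way over. Leave everything as set, and do not disturb the other things on the bench.

Things in the scene. Friction and masses are not known exactly. Their poses are not given: they have to be found in the camera images.
- vblock: Fixed aluminium V-block, base 120 (x) by 90 (y) by 8 mm, origin at the centre of its underside. Two 12 mm plates, 35 mm either side of the middle along y (58 mm gap between for fingers), each with a 90-degree V notch open upwards; tops about 42 mm above the bench. The barrel lies in them along y. Two dark hinge lugs, 66 mm high, at x = -60 mm (the robot's side) carry the strap.
- vblock_seat (a point): Where the centre of the barrel lies when seated: mid-block, 40 mm above the bench; axes as the V-block's.
- strap_hinge (a point): Axis of the strap's hinge (along the V-block's y), 60 mm to the -x side of the V-block's middle and 61 mm above the bench.
- strap (a joint): Angle of the clamp strap, a steel bar 14 mm wide, 8 mm thick: 0 = down, level across the V to the block's +x side, 1 mm above a seated barrel (its stop, also with the V empty); grows as it is lifted up and over to the -x side (1.57 upright, stop at 2.2). Stiff hinge, about 0.12 N m: stays where it is left. Starts down or partly raised.
- strap_boss (a point): Centre of the round black thumb boss at the strap's free end, 115 mm from the hinge axis: a disc 18 mm in diameter, 14 mm thick, its axis along the hinge axis (block's y). Its two flat faces can be pinched from above by fingers closing along the block's y, and it turns between them as the strap swings.
- barrel: Loose steel lens barrel, 0.2 to 0.33 kg: tube 32 mm in diameter along its x, with an aluminium square plate 44 by 44 by 10 mm at each end (110 mm of tube clear between the plates, 130 mm overall). Lies on the bench on the plates. Either way round will do. Origin 22 mm below the tube axis at mid-length.
- barrel_center (a point): Centre of the barrel, on the tube axis at mid-length; 22 mm above the bench when the barrel lies on it.
- dock: Fixed slide dock, base 110 (x) by 195 (y) by 8 mm, origin under its centre. Three bays 62 mm apart along y, open to -x (the robot's side), 53 mm wide, 14 mm high, floor 8 mm above the bench; 9 mm walls with rounded ends from x = -25.5 mm; the base runs on in front to x = -55 mm. A white bar bridges the bays from x = -21 to 9 mm, 22 to 30 mm above the bench. Back stop at x = 45 mm.
- bay0 (a point): Where the origin of a carrier lies when it is fully home in bay 0 (right-hand seen from the robot): on the bay floor, 8 mm above the bench; axes as the dock's.
- bay1 (a point): Where the origin of a carrier lies when it is fully home in bay 1 (middle seen from the robot): on the bay floor, 8 mm above the bench; axes as the dock's.
- bay2 (a point): Where the origin of a carrier lies when it is fully home in bay 2 (left-hand seen from the robot): on the bay floor, 8 mm above the bench; axes as the dock's.
- carrier0: Loose aluminium slide carrier, 0.13 kg, absent in some runs: slab 100 (x) by 50 (y) by 8 mm with a glass slide on it; at its rear (-x) end an upright fin 22 (x) by 12 (y) mm, centred at x = -39 mm, top 38 mm above the underside. Origin at the centre of the underside. The +x end goes first into a bay; when home the fin is outside and the rear edge flush with the front edge of the dock base.
- carrier1: Loose aluminium slide carrier, 0.13 kg, absent in some runs: slab 100 (x) by 50 (y) by 8 mm with a glass slide on it; at its rear (-x) end an upright fin 22 (x) by 12 (y) mm, centred at x = -39 mm, top 38 mm above the underside. Origin at the centre of the underside. The +x end goes first into a bay; when home the fin is outside and the rear edge flush with the front edge of the dock base.
- carrier2: Loose aluminium slide carrier, 0.13 kg, absent in some runs: slab 100 (x) by 50 (y) by 8 mm with a glass slide on it; at its rear (-x) end an upright fin 22 (x) by 12 (y) mm, centred at x = -39 mm, top 38 mm above the underside. Origin at the centre of the underside. The +x end goes first into a bay; when home the fin is outside and the rear edge flush with the front edge of the dock base.
- lamp_base: Fixed white block of the lamp switch, 70 (x) by 50 (y) by 25 mm, origin at the centre of its underside; the lever pivots 22 mm above that point about the block's y axis.
- lamp (a joint): Toggle lever of the lamp switch: 0 = off, leaning towards its -x side (towards the robot), 1.0 = on, leaning away to +x; stays where it is left (about 1 N at the ball).
- lamp_tip (a point): Centre of the 26 mm grey ball at the end of the lamp lever (10 mm steel rod), 80 mm from its pivot; pushed from the robot's side to the far side, the ball goes from 38 mm on the -x side of the pivot to 38 mm on the +x side, always about 92 to 102 mm above the bench.
- petri: Loose clear petri dish 80 mm wide, 15 mm high: leave alone. Origin at the centre of its underside.
- dropper: Loose brown dropper bottle 32 mm wide, 70 mm high: leave alone. Origin at the centre of its underside.
- slidebox: Loose cardboard slide box 85 by 35 by 30 mm: leave alone. Origin at the centre of its underside.
- beaker: Loose beaker 70 mm wide, 90 mm high: leave alone. Origin at the centre of its underside.
- tweezers: Loose steel tweezers 115 mm long, lying flat, 7 mm high: leave alone. Origin under the middle.
Mind the look-alikes: they are no part of the job. What is shaped like the carrier2 but blue, red or turquoise is not meant.

How it is judged (in metres and radians):
On the way, in this order (a step that is already met when the one before it is completed fails the run):
1. the barrel lies centred in the V-block with the strap down over it, and every carrier is fully home in a bay of the dock (x of barrel_center in the frame of vblock_seat between -0.003 and 0.003 m and z of barrel_center in the frame of vblock_seat between -0.003 and 0.003 m and y of barrel_center in the frame of vblock_seat between -0.015 and 0.015 m and angle between the x axis of barrel and the y axis of vblock, either way round below 0.06 rad and value of joint strap below 0.08 rad and ((x of carrier0 in the frame of bay0 between -0.004 and 0.004 m and y of carrier0 in the frame of bay0 between -0.004 and 0.004 m and z of carrier0 in the frame of bay0 between -0.003 and 0.003 m and angle between the x axis of carrier0 and the x axis of dock, either way round below 0.08 rad) or (x of carrier0 in the frame of bay1 between -0.004 and 0.004 m and y of carrier0 in the frame of bay1 between -0.004 and 0.004 m and z of carrier0 in the frame of bay1 between -0.003 and 0.003 m and angle between the x axis of carrier0 and the x axis of dock, either way round below 0.08 rad) or (x of carrier0 in the frame of bay2 between -0.004 and 0.004 m and y of carrier0 in the frame of bay2 between -0.004 and 0.004 m and z of carrier0 in the frame of bay2 between -0.003 and 0.003 m and angle between the x axis of carrier0 and the x axis of dock, either way round below 0.08 rad)) and ((x of carrier1 in the frame of bay0 between -0.004 and 0.004 m and y of carrier1 in the frame of bay0 between -0.004 and 0.004 m and z of carrier1 in the frame of bay0 between -0.003 and 0.003 m and angle between the x axis of carrier1 and the x axis of dock, either way round below 0.08 rad) or (x of carrier1 in the frame of bay1 between -0.004 and 0.004 m and y of carrier1 in the frame of bay1 between -0.004 and 0.004 m and z of carrier1 in the frame of bay1 between -0.003 and 0.003 m and angle between the x axis of carrier1 and the x axis of dock, either way round below 0.08 rad) or (x of carrier1 in the frame of bay2 between -0.004 and 0.004 m and y of carrier1 in the frame of bay2 between -0.004 and 0.004 m and z of carrier1 in the frame of bay2 between -0.003 and 0.003 m and angle between the x axis of carrier1 and the x axis of dock, either way round below 0.08 rad)) and ((x of carrier2 in the frame of bay0 between -0.004 and 0.004 m and y of carrier2 in the frame of bay0 between -0.004 and 0.004 m and z of carrier2 in the frame of bay0 between -0.003 and 0.003 m and angle between the x axis of carrier2 and the x axis of dock, either way round below 0.08 rad) or (x of carrier2 in the frame of bay1 between -0.004 and 0.004 m and y of carrier2 in the frame of bay1 between -0.004 and 0.004 m and z of carrier2 in the frame of bay1 between -0.003 and 0.003 m and angle between the x axis of carrier2 and the x axis of dock, either way round below 0.08 rad) or (x of carrier2 in the frame of bay2 between -0.004 and 0.004 m and y of carrier2 in the frame of bay2 between -0.004 and 0.004 m and z of carrier2 in the frame of bay2 between -0.003 and 0.003 m and angle between the x axis of carrier2 and the x axis of dock, either way round below 0.08 rad)) and linear speed of each of barrel, carrier0, carrier1, carrier2 below 0.02 m/s), for 0.2 s.
2. the lamp lever is thrown (value of joint lamp above 0.85 rad), for 0.1 s.
At the end, for the whole second after the job is handed in: Barrel centre within 3 mm of the seat across and in height, 15 mm along, axis within 0.06 rad; strap within 0.08 rad of down; each present carrier within 4 mm of home in a bay, flat (3 mm) and straight (0.08 rad); lamp lever beyond 0.85 rad; all at rest (all of step 1 and value of joint lamp above 0.85 rad); the robot touches nothing.
It fails at once if a bystander (petri dish, dropper bottle, slide box, beaker, tweezers) is pushed more than 5 cm (distance of any of petri, dropper, slidebox, beaker, tweezers from where it was at the start of the episode above 0.05 m).
Of carrier0, carrier1, carrier2 only 2 to 3 are there at a start; the rules pass over those that are not, and their reading is None.
At some moment in a run one of barrel, carrier0, carrier1, carrier2 may be knocked a few centimetres aside while the robot is not near it.
Once in a run the grip may slacken for a moment while it holds something.
It also fails if it takes over 208 s, if anything falls off the work surface, if the arm or the gripper's body presses on something with over 40 N, if the wrist force passes 120 N, or if a joint passes its speed limit or range.

## Working session

There is one attempt and no reset: what is moved stays moved. The work goes in short steps, Python scripts to look and compute and a tool call to move; the robot and the scene stay as the last step left them, time stands still between calls to the robot, and variables do not carry over. Pictures are saved under pics/ and viewed, at most 14 in all, crops included, and the job is handed in when it is done.

Besides the shell and the picture viewer there is one more tool, called as a command line: name --pt "numbers of a row" for each row, then --argument value for the rest. servo_tool: Moves the arm, as the interface text tells. Its arguments: {"type":"object","properties":{"increments":{"type":"array","items":{"type":"array","items":{"type":"number"}}}},"required":["increments"]}

```bash
mkdir -p pics
cat > h.py <<'E'
import numpy as np, cv2
from bench import arm
from scipy.spatial.transform import Rotation as R
def cam(name):
    d=arm.get_image(name); return d
def ray(d,px):
    K=np.array([[d['fx'],0,d['cx']],[0,d['fy'],d['cy']],[0,0,1.]])
    u=cv2.undistortPoints(np.array([[px]],float),K,np.array([d['k1'],0,0,0,0.]))[0,0]
    Rm=cv2.Rodrigues(np.array(d['rvec'],float))[0]; t=np.array(d['tvec'],float)
    return -Rm.T@t, Rm.T@np.array([u[0],u[1],1.])
def at(d,px,z):
    c,v=ray(d,px); return c+v*(z-c[2])/v[2]
def proj(d,P):
    K=np.array([[d['fx'],0,d['cx']],[0,d['fy'],d['cy']],[0,0,1.]])
    return cv2.projectPoints(np.array(P,float).reshape(-1,1,3),np.array(d['rvec'],float),np.array(d['tvec'],float),K,np.array([d['k1'],0,0,0,0.]))[0][:,0]
def tri(d1,p1,d2,p2):
    c1,v1=ray(d1,p1);c2,v2=ray(d2,p2)
    A=np.c_[v1,-v2];s=np.linalg.lstsq(A,c2-c1,rcond=None)[0]
    a,b=c1+s[0]*v1,c2+s[1]*v2
    return (a+b)/2,np.linalg.norm(a-b)
def tool():
    s=arm.read_state(); return np.array(s['position']),R.from_quat(s['ee_rot'])
def go(P,yaw=None):
    "tool shift (m) to world TCP P mm and turn (deg) about tool z for tool y axis along world yaw (rad)"
    p,r=tool(); print('pos',p.round(1),'shift',(r.inv().apply(np.array(P)-p)/1000).round(4))
    print('toolz',r.apply([0,0,1]).round(4),'yaw y', np.degrees(np.arctan2(*r.apply([0,1,0])[[1,0]])).round(2))
E
python3 - <<'E'
from h import *
for n in('scene','top'):
    d=cam(n); cv2.imwrite(f'pics/{n}0.png',cv2.resize(d['color'][:,:,::-1],(800,600),interpolation=cv2.INTER_CUBIC))
    print(n,at(d,(256,192),0).round(),ray(d,(256,192))[0].round(),d['fx'],d['k1'])
    for t in['vblock','strap_boss','barrel','barrel_center','dock','bay0','bay1','bay2','carrier0','lamp_base','lamp_tip','strap_hinge','vblock_seat','petri','dropper','slidebox','beaker','tweezers']:
        for o in arm.spot_point(n,t)[:6]:
            if o['p']>.2: print(t,np.round(o['centre'],1),round(o['p'],2),at(d,o['centre'],{'strap_boss':61,'barrel_center':22,'bay0':8,'bay1':8,'bay2':8,'lamp_tip':95,'strap_hinge':61,'vblock_seat':40}.get(t,0)).round(1)[:2])
print(arm.read_state())
E
```

```text
scene [422. -53.   0.] [1000.  537.  921.] 427.7217301250573 0.05135248118932533
vblock [260.3 290.9] 0.64 [634.6 182.5]
vblock [182.3 122.8] 0.57 [ 383.8 -450.7]
strap_boss [246.4 278.7] 0.6 [660.3 162.2]
barrel [165.  223.1] 0.66 [ 679.3 -141.5]
barrel [365.1 297.2] 0.57 [466.9 362.6]
barrel_center [367.  289.2] 0.76 [459.7 357.5]
dock [169.2 207. ] 0.74 [ 637.2 -179.9]
dock [263.1 214.1] 0.32 [464.5  19.9]
dock [288.3 266.3] 0.26 [536.4 181.9]
bay0 [159.2 189.3] 0.97 [ 621.6 -247.6]
bay0 [166.5 224.3] 0.9 [ 681.6 -129.5]
bay0 [163.6 204.1] 0.57 [ 645.4 -193.1]
bay1 [159.2 189.3] 0.97 [ 621.6 -247.6]
bay1 [166.5 224.3] 0.9 [ 681.6 -129.5]
bay1 [163.6 204.1] 0.57 [ 645.4 -193.1]
bay2 [159.2 189.3] 0.97 [ 621.6 -247.6]
bay2 [166.5 224.3] 0.9 [ 681.6 -129.5]
bay2 [163.6 204.1] 0.57 [ 645.4 -193.1]
carrier0 [265.1 211.1] 0.96 [453.   16.2]
carrier0 [255.2 125.4] 0.94 [ 215.1 -270.4]
carrier0 [236.1 232.6] 0.87 [561.   15.3]
carrier0 [209.  256.6] 0.77 [661.7  23.7]
carrier0 [271.9 170.3] 0.73 [325.7 -82.8]
carrier0 [360.3 220.8] 0.65 [290.2 217.6]
lamp_base [171.5 146.3] 0.58 [ 481.  -
[... 2161 characters left out ...]
': array([-9.47386607e-01,  3.84718043e-01,  7.88923184e-03, -1.86042804e-05,
       -1.19401176e+00, -2.58601340e-01]), 'joint_vel': array([-0.00088404,  0.00177457, -0.00126961,  0.00102568,  0.00097387,
       -0.00017447]), 'joint_efforts': array([-4.91822684e-04, -3.92081308e+01,  1.88609165e+01,  4.19064492e+00,
       -4.44923699e-04,  1.14495069e-06]), 'position': array([ 222.99775313, -583.83188266,  231.29418741]), 'ee_rot': array([-1.81391035e-01,  9.83411049e-01,  2.36953869e-05, -1.61978615e-06]), 'contact_force': array([ 0.67412062, -0.07968345, -0.30289335]), 'wrist_torque': array([-0.00705701,  0.02034956,  0.01176853]), 'grasp_force': 0.0, 'gripper_width': 85.52363006452495}
```

View pics/top0.png

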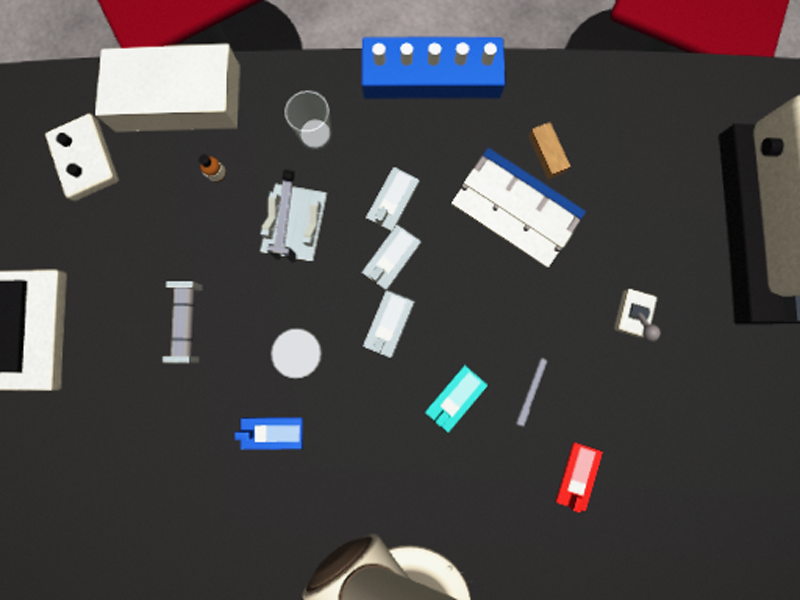

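View pics/scene0.png

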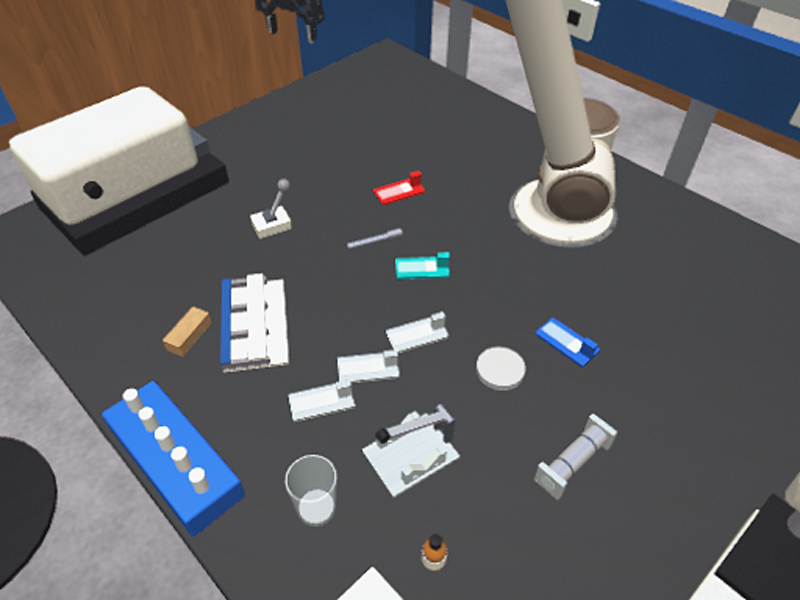

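Top shows the V-block at (293,222), dock (518,207), three plain carriers (392,197), (390,257), (388,323), barrel (181,322) and lamp (637,312) in 800x600 pixels; the strap is partly raised or down. The coloured ones are look-alikes.

Run:
```python
from h import *
import pickle
D={n:cam(n) for n in('scene','top')}; pickle.dump(D,open('D0.pkl','wb'))
def panel(n,x,y,w):
    c=D[n]['color'][y:y+w*3//4,x:x+w,::-1]; return cv2.resize(c,(400,300),interpolation=cv2.INTER_CUBIC)
a=panel('top',155,100,72);b=panel('scene',220,245,88)
c=panel('top',280,85,108);d=panel('scene',130,165,100)
cv2.imwrite('pics/p1.png',np.vstack([np.hstack([a,b]),np.hstack([c,d])]))
```

```text
(no output)
```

View pics/p1.png

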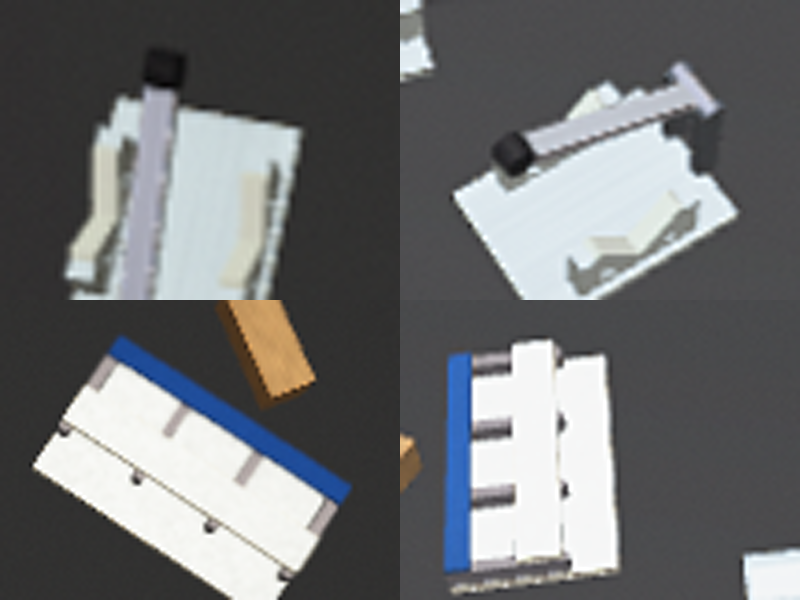

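```bash
cat > fit.py <<'E'
from h import *
from scipy.optimize import minimize
S=4
def box(x0,x1,y0,y1,z0,z1): return np.array([[x,y,z] for x in(x0,x1) for y in(y0,y1) for z in(z0,z1)],float)
def cyl(axis,r,c,h):
    a=np.linspace(0,2*np.pi,24,endpoint=False); o=np.array(c,float)
    i=[k for k in range(3) if k!=axis]; P=[]
    for s in(-h/2,h/2):
        Q=np.zeros((24,3)); Q[:,i[0]]=r*np.cos(a);Q[:,i[1]]=r*np.sin(a);Q[:,axis]=s; P.append(Q+o)
    return np.vstack(P)
def carrier(p,z=0): return [box(-50,50,-25,25,0,8),box(-50,-28,-6,6,0,38)],[]
def barrel(p): return [cyl(0,16,(0,0,22),112),box(-65,-55,-22,22,0,44),box(55,65,-22,22,0,44)],[]
def dock(p): return [box(-55,55,-97.5,97.5,0,8),box(-21,9,-97.5,97.5,8,30),box(45,55,-97.5,97.5,8,p[3]),box(-21,50,-97.5,97.5,8,22)],[]
def lampb(p): return [box(-35,35,-25,25,0,25)],[np.vstack([cyl(1,14,(-38,0,92),28),cyl(2,9,(0,0,22),10)])]
def rot(P,a): # strap about y at hinge, a lifts
    c,s=np.cos(a),np.sin(a); Q=P.copy(); Q[:,0]=P[:,0]*c-P[:,2]*s-60; Q[:,2]=P[:,0]*s+P[:,2]*c+61; return Q
def vblock(p):
    w=p[4]; b=[box(-60,60,-45,45,0,8)]
    for y in(-35,35):
        n=24.6;b+=[box(-w,-n,y-6,y+6,8,42),box(n,w,y-6,y+6,8,42),box(-w,w,y-6,y+6,8,18)]
        for s in(-1,1): b.append(np.array([[s*q[0],y+e,q[1]] for q in((w,42),(n,42),(0,17.4),(w,17.4)) for e in(-6,6)]))
    b.append(rot(box(0,108,-7,7,-4,4),p[3]))
    return b,[rot(cyl(1,10,(115,0,0),16),p[3]),rot(box(-8,10,-20,20,-8,8),0),box(-70,-48,-22,-6,8,68),box(-70,-48,6,22,8,68)]
def world(P,p,z0=0):
    c,s=np.cos(p[2]),np.sin(p[2]); return P@np.array([[c,s,0],[-s,c,0],[0,0,1.]])+[p[0],p[1],z0]
def draw(d,parts,p,roi,z0=0):
    x0,y0,w,h=roi; m=np.zeros((h*S,w*S),np.uint8)
    for P in parts:
        q=((proj(d,world(P,p,z0))-[x0,y0]+.5)*S-.5)
        cv2.fillConvexPoly(m,np.round(cv2.convexHull(q.astype(np.float32))*16).astype(np.int32),255,cv2.LINE_AA,4)
    return cv2.resize(m,(w,h),interpolation=cv2.INTER_AREA)/255.
def mask(d,lo=75,hi=150): return np.clip((d['color'].max(2).astype(float)-lo)/(hi-lo),0,1)
def fit(model,D,p0,steps,z0=0,lo=75,hi=150,cams=('scene','top'),pad=6):
    p0=np.array(p0,float); data=[]
    for n in cams:
        d=D[n]; b,dc=model(p0); q=np.vstack([proj(d,world(P,p0,z0)) for P in b])
        a=np.maximum(np.floor(q.min(0)-pad),0).astype(int); e=np.minimum(np.ceil(q.max(0)+pad),[512,384]).astype(int)
        roi=(*a,*(e-a)); m=mask(d,lo,hi)[a[1]:e[1],a[0]:e[0]]
        data.append((d,roi,m))
    def loss(p):
        L=0
        for d,roi,m in data:
            b,dc=model(p); r=draw(d,b,p,roi,z0); w=1-(draw(d,dc,p,roi,z0) if dc else 0)
            big=cv2.dilate(r,np.ones((9,9)))>0
            L+=(w*big*(r-m)**2).sum()+ .0*((~big)*m).sum()
        return L
    best=None
    for k in range(2):
        s=np.vstack([p0]+[p0+np.eye(len(p0))[i]*steps[i]*(1 if k==0 else -.5) for i in range(len(p0))])
        r=minimize(loss,p0,method='Nelder-Mead',options=dict(initial_simplex=s,xatol=.02,fatol=.01,maxiter=400)); p0=r.x
    return r.x,r.fun
E
cat > f0.py <<'E'
from fit import *
import pickle
D=pickle.load(open('D0.pkl','rb'))
st=[8,8,.1]
J={'c_a':(carrier,[670,21,-.4],st),'c_b':(carrier,[560,18,-.5],st),'c_c':(carrier,[453,22,-.25],st),
'barrel':(barrel,[464,366,1.57],st),'dock':(dock,[648,-190,-.6,30],st+[4]),'lamp':(lampb,[481,-385,-.4],st),'vb':(vblock,[632,184,-.15,.1,36],st+[.1,3])}
res={}
for k,(m,p,s) in J.items():
    r,f=fit(m,D,p,s); res[k]=r
    f1=[fit(m,D,r,np.array(s)*.3,cams=(c,))[0].round(2) for c in('scene','top')] if k!='vb' else ''
    print(k,r.round(3),round(f,1),f1)
pickle.dump(res,open('res.pkl','wb'))
def ov(n):
    im=cv2.resize(D[n]['color'][:,:,::-1],None,fx=4,fy=4,interpolation=cv2.INTER_CUBIC)
    for k,(m,_,_) in J.items():
        for i,L in enumerate(m(res[k])):
            for P in L:
                q=(proj(D[n],world(P,res[k]))+.5)*4-.5
                cv2.polylines(im,[np.int32(cv2.convexHull(q.astype(np.float32)))],True,(0,0,255) if i==0 else (0,200,0),1,cv2.LINE_AA)
    return im
t,s=ov('top'),ov('scene')
cr=lambda im,x,y:im[y*4:y*4+300,x*4:x*4+400]
cv2.imwrite('pics/o1.png',np.vstack([np.hstack([cr(t,150,100),cr(s,215,250)]),np.hstack([cr(t,285,90),cr(s,125,165)])]))
cv2.imwrite('pics/o2.png',np.vstack([np.hstack([cr(t,222,100),cr(t,222,160)]),np.hstack([cr(s,180,195),cr(t,80,170)])]))
E
python3 f0.py
```

```text
c_a [ 6.69448e+02  1.77940e+01 -4.80000e-01] 161.5 [array([ 6.6935e+02,  1.7390e+01, -4.8000e-01]), array([ 6.6966e+02,  1.8290e+01, -4.9000e-01])]
c_b [569.613  20.483  -0.636] 183.1 [array([569.22,  20.45,  -0.63]), array([569.68,  20.83,  -0.63])]
c_c [ 4.57597e+02  2.64430e+01 -3.94000e-01] 74.7 [array([ 4.5752e+02,  2.6260e+01, -3.9000e-01]), array([ 4.5778e+02,  2.6350e+01, -4.0000e-01])]
barrel [311.111 267.63    3.981] 0.0 [array([360.72, 138.12,   5.86]), array([326.18, 245.4 ,   3.14])]
dock [ 6.50966e+02 -1.91798e+02 -6.04000e-01  2.33610e+01] 170.1 [array([ 6.4998e+02, -1.9079e+02, -6.0000e-01,  2.8650e+01]), array([ 6.5202e+02, -1.9247e+02, -6.0000e-01,  2.0150e+01])]
lamp [ 4.70957e+02 -3.84160e+02 -2.81000e-01] 82.5 [array([ 4.7090e+02, -3.8311e+02, -3.1000e-01]), array([ 4.7143e+02, -3.8590e+02, -2.2000e-01])]
vb [ 6.29905e+02  1.84838e+02 -1.89000e-01  3.32000e-01  3.43890e+01] 85.1
```

View pics/o1.png

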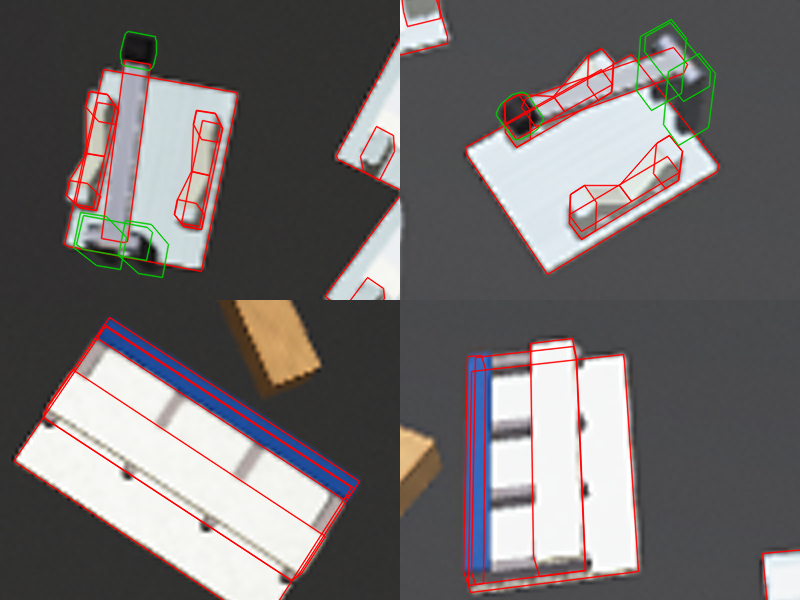

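View pics/o2.png

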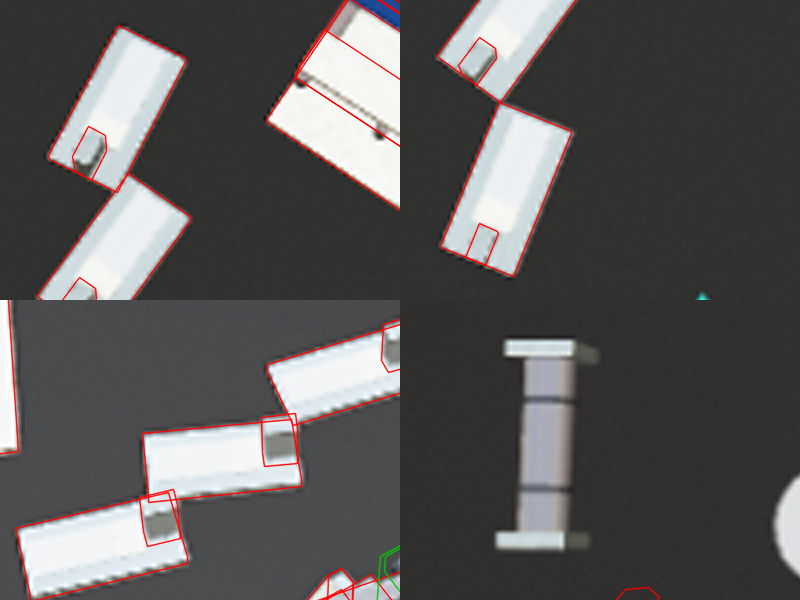

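```bash
cat > f1.py <<'E'
from fit import *
import pickle
D=pickle.load(open('D0.pkl','rb')); res=pickle.load(open('res.pkl','rb'))
st=[8,8,.1]
for c in(('scene','top'),('scene',),('top',)):
    r,f=fit(barrel,D,[457,362,0.05],st,cams=c); print('barrel',c,r.round(3),round(f,1))
    if len(c)==2: res['barrel']=r
pickle.dump(res,open('res.pkl','wb'))
E
cat >> h.py <<'E'
import pickle
def turn(y): # deg about tool z to bring tool y to world yaw y (deg)
    _,r=tool(); c=np.degrees(np.arctan2(*r.apply([0,1,0])[[1,0]])); a=(c-y+180)%360-180; print('turn',a.round(2),'or',(a-180*np.sign(a)).round(2),'J6',np.degrees(arm.read_state()['joints'][[0,5]]).round(1))
def loc(p,v): # local block coords -> world
    c,s=np.cos(p[2]),np.sin(p[2]); return np.array([p[0]+c*v[0]-s*v[1],p[1]+s*v[0]+c*v[1],v[2]])
def res(): return pickle.load(open('res.pkl','rb'))
E
python3 f1.py
python3 - <<'E'
from h import *
v=res()['vb']; a=v[3]
x,z=-60+115*np.cos(a),61+115*np.sin(a)
P=loc(v,[x,0,z]); print(P); go(P+[0,0,40]); turn(90+np.degrees(v[2]))
E
```

```text
barrel ('scene', 'top') [ 4.61327e+02  3.62089e+02 -1.80000e-02] 158.9
barrel ('scene',) [ 4.61844e+02  3.61876e+02 -1.70000e-02] 43.7
barrel ('top',) [ 4.60882e+02  3.62797e+02 -1.70000e-02] 108.5
[677.76790508 175.65833822  98.43733685]
pos [ 223.  -583.8  231.3] shift [-0.6958  0.5472  0.0929]
toolz [-0.  0. -1.] yaw y 110.9
turn 31.76 or -148.24 J6 [-54.3 -14.8]
```

servo_tool --pt "0.45 -0.695 0.547 0 0 0 31.76" --pt "0.45 -0.695 0.547 0 0 0 31.76" --pt "0.45 -0.695 0.547 0 0 0 31.76" --pt "0.45 -0.695 0.547 0 0 0 31.76" --pt "0.45 -0.695 0.547 0 0 0 31.76" --pt "0.45 -0.695 0.547 0 0 0 31.76" --pt "0.45 -0.695 0.547 0 0 0 31.76" --pt "0.45 -0.695 0.547 0 0 0 31.76" --pt "0.45 -0.695 0.547 0 0 0 31.76" --pt "0.45 -0.695 0.547 0 0 0 31.76" --pt "0.45 -0.695 0.547 0 0 0 31.76" --pt "0.45 -0.695 0.547 0 0 0 31.76"

```text
clock: 3.5
position: [602.2, 50.1, 231.6]
ee_rot: [0.094, 0.996, 0.0, 0.0]
contact_force: [1.2, -0.7, 0.3]
gripper_width: 38.1
grasp_force: 0.0
```

servo_tool --pt "0.45 0 0 0 0 0 0"

```text
clock: 3.62
position: [603.0, 51.7, 230.3]
ee_rot: [0.092, 0.996, -0.0, -0.0]
contact_force: [0.1, 0.5, -0.3]
gripper_width: 38.3
grasp_force: 0.0
```

Run:
```python
from h import *
v=res()['vb']; a=v[3]
P=loc(v,[-60+115*np.cos(a),0,61+115*np.sin(a)]); go(P+[0,0,-17]); turn(90+np.degrees(v[2]))
```

```text
pos [603.   51.7 230.3] shift [-0.0508  0.1356  0.1489]
toolz [-2.e-04 -0.e+00 -1.e+00] yaw y 79.4
turn 0.25 or -179.75 J6 [  20.2 -120.8]
```

servo_tool --pt "0.45 -0.051 0.136 0 0 0 0.2" --pt "0.45 -0.051 0.136 0 0 0 0.2" --pt "0.45 -0.051 0.136 0 0 0 0.2" --pt "0.45 -0.051 0.136 0.08 0 0 0.2" --pt "0.45 -0.051 0.136 0.12 0 0 0.2" --pt "0.45 -0.051 0.136 0.149 0 0 0.2" --pt "0.45 -0.051 0.136 0.149 0 0 0.2" --pt "0.45 -0.051 0.136 0.149 0 0 0.2" --pt "0 -0.051 0.136 0.149 0 0 0.2" --pt "0 -0.051 0.136 0.149 0 0 0.2" --pt "0 -0.051 0.136 0.149 0 0 0.2" --pt "0 -0.051 0.136 0.149 0 0 0.2"

```text
clock: 5.12
position: [679.6, 177.1, 85.1]
ee_rot: [0.095, 0.995, 0.004, 0.004]
contact_force: [1.3, 11.6, -1.2]
gripper_width: 12.8
grasp_force: 61.2
```

Run:
```python
from h import *
s=arm.read_state();print(s['gripper_width'],s['grasp_force'],s['contact_force'])
v=res()['vb']; a=v[3]; p,r=tool()
for b in list(np.arange(.45,2.06,.15))+[2.0]:
    w=loc(v,[115*(np.cos(b)-np.cos(a))-0,0,0])-loc(v,[0,0,0]); w[2]=115*(np.sin(b)-np.sin(a)); print(round(b,2),(r.inv().apply(w)/1000).round(3))
print(p)
```

```text
12.754294209088124 61.23588357120752 [ 1.2797388  11.6093368  -1.22561808]
0.45 [ 0.005  0.    -0.013]
0.6 [ 0.014  0.    -0.028]
0.75 [ 0.024  0.    -0.041]
0.9 [ 0.037  0.    -0.053]
1.05 [ 0.051  0.001 -0.063]
1.2 [ 0.067  0.001 -0.07 ]
1.35 [ 0.083  0.001 -0.075]
1.5 [ 0.1    0.001 -0.078]
1.65 [ 0.117  0.001 -0.078]
1.8 [ 0.134  0.    -0.076]
1.95 [ 0.151  0.    -0.071]
2.0 [ 0.156  0.    -0.068]
[679.57890674 177.09213752  85.11593218]
```

servo_tool --pt "0 0.005 0 -0.013 0 0 0" --pt "0 0.014 0 -0.028 0 0 0" --pt "0 0.024 0 -0.041 0 0 0" --pt "0 0.037 0 -0.053 0 0 0" --pt "0 0.051 0.001 -0.063 0 0 0" --pt "0 0.067 0.001 -0.07 0 0 0" --pt "0 0.083 0.001 -0.075 0 0 0" --pt "0 0.1 0.001 -0.078 0 0 0" --pt "0 0.117 0.001 -0.078 0 0 0" --pt "0 0.134 0 -0.076 0 0 0" --pt "0 0.151 0 -0.071 0 0 0" --pt "0 0.156 0 -0.068 0 0 0"

```text
clock: 6.62
position: [528.5, 206.5, 155.7]
ee_rot: [0.095, 0.995, 0.006, 0.007]
contact_force: [2.5, 4.8, 10.1]
gripper_width: 11.9
grasp_force: 58.4
```

servo_tool --pt "0 0 0 0 0 0 0" --pt "0.45 0 0 0 0 0 0" --pt "0.45 0 0 0 0 0 0" --pt "0.45 0 0 0 0 0 0" --pt "0.45 0 0 -0.06 0 0 0" --pt "0.45 0 0 -0.1 0 0 0" --pt "1 0 0 -0.1 0 0 0"

```text
clock: 7.5
position: [525.6, 202.6, 254.2]
ee_rot: [0.096, 0.995, 0.002, 0.003]
contact_force: [-0.2, 0.3, -1.3]
gripper_width: 55.1
grasp_force: 0.0
```

Run:
```python
from h import *
b=res()['barrel']
d=cam('scene'); cv2.imwrite('pics/s2.png',cv2.resize(d['color'][150:360,80:400,::-1],(800,525),interpolation=cv2.INTER_CUBIC))
go([b[0],b[1],120]); turn(90+np.degrees(b[2]))
```

```text
pos [524.3 202.  251.6] shift [0.0928 0.1447 0.1318]
toolz [ 0.0021  0.0018 -1.    ] yaw y 78.91
turn -10.08 or 169.92 J6 [  37.6 -138.7]
```

View pics/s2.png

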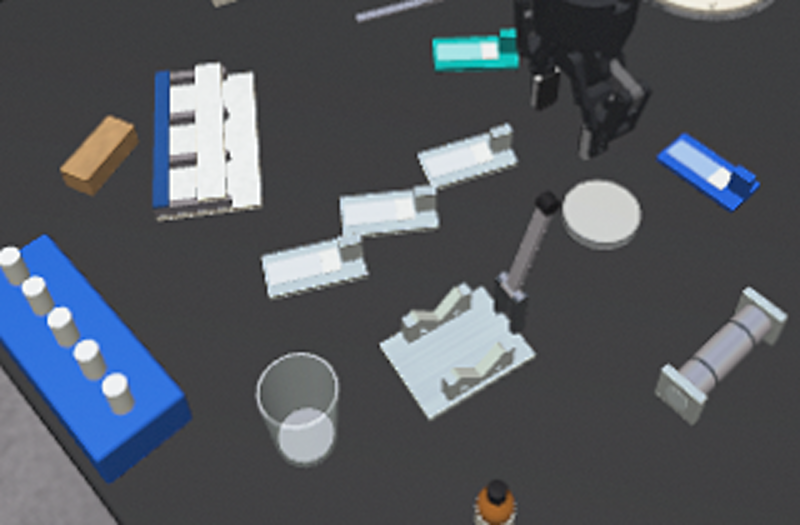

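The strap stands over to the robot's side, with its boss at (545,203) in the crop; the barrel is at (720,355) and undisturbed.

servo_tool --pt "0.8 0.093 0.145 0 0 0 -10.08" --pt "0.8 0.093 0.145 0 0 0 -10.08" --pt "0.8 0.093 0.145 0 0 0 -10.08" --pt "0.8 0.093 0.145 0.05 0 0 -10.08" --pt "0.8 0.093 0.145 0.1 0 0 -10.08" --pt "0.8 0.093 0.145 0.15 0 0 -10.08" --pt "0.8 0.093 0.145 0.17 0 0 -10.08" --pt "0.8 0.093 0.145 0.17 0 0 -10.08"

```text
clock: 8.55
position: [459.0, 360.1, 77.0]
ee_rot: [0.009, 1.0, -0.003, -0.002]
contact_force: [-0.5, 0.7, 0.3]
gripper_width: 68.4
grasp_force: 0.0
```

Run:
```python
from h import *
b=res()['barrel']
print(arm.read_state()['contact_force'],arm.read_state()['gripper_width'])
go([b[0],b[1],5]); turn(90+np.degrees(b[2]))
```

```text
[-0.46399909  0.66142511  0.32494681] 68.37881750474307
pos [459.  360.1  77. ] shift [-0.0026  0.0024  0.072 ]
toolz [-0.0048 -0.006  -1.    ] yaw y 88.99
turn -0.0 or 180.0 J6 [  54. -145.]
```

servo_tool --pt "0.8 -0.002 0.002 0.04 0 0 0" --pt "0.8 -0.002 0.002 0.068 0 0 0" --pt "0.8 -0.002 0.002 0.072 0 0 0" --pt "0.8 -0.002 0.002 0.072 0 0 0" --pt "0 -0.002 0.002 0.072 0 0 0" --pt "0 -0.002 0.002 0.072 0 0 0" --pt "0 -0.002 0.002 0.072 0 0 0" --pt "0 -0.002 0.002 0.072 0 0 0" --pt "0 -0.002 0.002 0.072 0 0 0"

```text
clock: 9.68
position: [463.0, 364.7, 9.9]
ee_rot: [0.008, 1.0, 0.001, 0.001]
contact_force: [-0.6, -0.9, 5.0]
gripper_width: 30.5
grasp_force: 59.3
```

servo_tool --pt "0 0 0 -0.03 0 0 0" --pt "0 0 0 -0.08 0 0 0" --pt "0 0 0 -0.13 0 0 0" --pt "0 0 0 -0.14 0 0 0" --pt "0 0 0 -0.14 0 0 0"

```text
clock: 10.3
position: [461.8, 363.7, 147.7]
ee_rot: [0.009, 1.0, 0.0, -0.001]
contact_force: [-0.4, 0.3, -4.9]
gripper_width: 30.4
grasp_force: 60.6
```

Run:
```python
from h import *
b=res()['vb']
print(arm.read_state()['contact_force'],arm.read_state()['gripper_width'])
go(loc(b,[0,0,145])); turn(np.degrees(b[2])+180)
```

```text
[-0.39258843  0.27589001 -4.91865645] 30.440218226358184
pos [461.8 363.7 147.7] shift [-0.1712 -0.1759  0.0025]
toolz [-1.2e-03  1.0e-04 -1.0e+00] yaw y 88.98
turn -80.16 or 99.84 J6 [  54.  -144.9]
```

servo_tool --pt "0 0 0 -0.05 0 0 0" --pt "0 0 0 -0.08 0 0 -5" --pt "0 -0.03 -0.03 -0.08 0 0 -14" --pt "0 -0.07 -0.07 -0.08 0 0 -23" --pt "0 -0.1 -0.1 -0.08 0 0 -32" --pt "0 -0.13 -0.13 -0.08 0 0 -41" --pt "0 -0.15 -0.15 -0.08 0 0 -50" --pt "0 -0.17 -0.17 -0.08 0 0 -59" --pt "0 -0.171 -0.176 -0.08 0 0 -68" --pt "0 -0.171 -0.176 -0.08 0 0 -76" --pt "0 -0.171 -0.176 -0.08 0 0 -80.2" --pt "0 -0.171 -0.176 -0.08 0 0 -80.2"

```text
clock: 11.8
position: [629.4, 184.9, 224.8]
ee_rot: [-0.637, 0.771, 0.001, -0.003]
contact_force: [-0.4, -0.5, -3.2]
gripper_width: 29.9
grasp_force: 60.6
```

Run:
```python
from h import *
b=res()['vb']
print(arm.read_state()['contact_force'],arm.read_state()['gripper_width'])
go(loc(b,[0,0,45])); turn(np.degrees(b[2])+180)
D={n:cam(n) for n in('top','scene')}; pickle.dump(D,open('D1.pkl','wb'))
im=[cv2.resize(D[n]['color'][y:y+120,x:x+160,::-1],(400,300),interpolation=cv2.INTER_CUBIC) for n,x,y in(('top',110,80),('scene',200,160))]
cv2.imwrite('pics/s3.png',np.hstack(im))
```

```text
[-0.44569609 -0.54163852 -3.1802269 ] 29.926484769065954
pos [629.4 184.9 224.8] shift [-0.0007 -0.0015  0.1798]
toolz [-0.0057 -0.0022 -1.    ] yaw y 169.14
turn -0.0 or 180.0 J6 [ 30.4 -41.3]
```

View pics/s3.png

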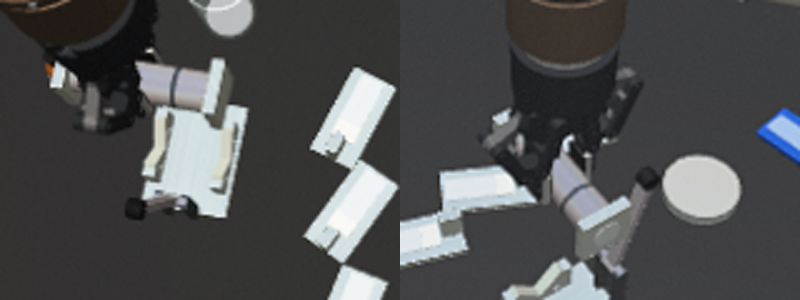

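The barrel hangs level, above the V-block (top crop (150,85), shifted by parallax), and the strap is clear on the -x side.

servo_tool --pt "0 0 -0.001 0.05 0 0 0" --pt "0 0 -0.001 0.1 0 0 0" --pt "0 0 -0.001 0.14 0 0 0" --pt "0 0 -0.001 0.165 0 0 0" --pt "0 0 -0.001 0.165 0 0 0"

```text
clock: 12.52
position: [629.5, 184.2, 60.1]
ee_rot: [-0.637, 0.771, 0.001, -0.003]
contact_force: [0.7, -0.1, -3.3]
gripper_width: 30.1
grasp_force: 60.5
```

Run:
```python
from h import *
b=res()['vb']
print(arm.read_state()['contact_force'],arm.read_state()['gripper_width'])
go(loc(b,[0,0,28])); turn(np.degrees(b[2])+180)
```

```text
[ 0.68148421 -0.14077619 -3.30286604] 30.088699203394338
pos [629.5 184.2  60.1] shift [-0.0009 -0.0004  0.0321]
toolz [-0.0062 -0.0031 -1.    ] yaw y 169.16
turn 0.02 or -179.98 J6 [ 30.4 -41.2]
```

servo_tool --pt "0 -0.001 0 0.015 0 0 0" --pt "0 -0.001 0 0.025 0 0 0" --pt "0 -0.001 0 0.03 0 0 0" --pt "0 -0.001 0 0.032 0 0 0" --pt "0 -0.001 0 0.034 0 0 0"

```text
clock: 13.15
position: [631.9, 186.2, 30.1]
ee_rot: [-0.638, 0.77, -0.0, 0.0]
contact_force: [-4.0, -0.2, 5.5]
gripper_width: 29.7
grasp_force: 61.5
```

Run:
```python
from h import *
b=res()['vb']
print(arm.read_state()['contact_force'],arm.read_state()['gripper_width'])
go(loc(b,[0,0,28])); turn(np.degrees(b[2])+180)
```

```text
[-4.00616807 -0.24131219  5.48571136] 29.65496778978569
pos [631.9 186.2  30.1] shift [0.0017 0.0018 0.0021]
toolz [ 7.e-04  1.e-04 -1.e+00] yaw y 169.24
turn 0.1 or -179.9 J6 [ 30.5 -41.2]
```

servo_tool --pt "0.3 0 0 0 0 0 0" --pt "0.45 0 0 0 0 0 0" --pt "0.55 0 0 0 0 0 0" --pt "0.55 0 0 0 0 0 0" --pt "0.55 0 0 -0.05 0 0 0" --pt "0.55 0 0 -0.11 0 0 0" --pt "0.55 0 0 -0.17 0 0 0" --pt "0.55 0 0 -0.23 0 0 0" --pt "0.55 0 0 -0.23 0 0 0"

```text
clock: 14.28
position: [634.3, 186.9, 266.8]
ee_rot: [-0.638, 0.77, -0.002, 0.007]
contact_force: [0.6, 0.1, -0.9]
gripper_width: 47.3
grasp_force: 0.0
```

Run:
```python
from h import *
b=res()['vb']
for n in('scene','top'):
    d=cam(n)
    print(n,[(np.round(o['centre'],1),round(o['p'],2)) for o in arm.spot_point(n,'barrel_center')[:2]],proj(d,loc(b,[0,0,40])).round(1))
    print([(np.round(o['centre'],1),round(o['p'],2)) for o in arm.spot_point(n,'strap_boss')[:2]],proj(d,loc(b,[-60+115*np.cos(2),0,61+115*np.sin(2)])).round(1))
go(loc(b,[-108,0,200])); turn(np.degrees(b[2])+90)
```

```text
scene [(array([260.4, 281.4]), 0.86), (array([320.1, 237.2]), 0.58)] [[262.7 281.7]]
[(array([300.1, 232.6]), 0.81)] [[304.6 228.9]]
top [(array([182.5, 139.9]), 0.73)] [[185.  138.4]]
[(array([163.5, 160. ]), 0.57), (array([417.5, 215.1]), 0.54)] [[163.1 171.3]]
pos [631.  185.8 257.3] shift [0.0009 0.1088 0.0576]
toolz [-0.0033 -0.0017 -1.    ] yaw y 169.22
turn 90.08 or -89.92 J6 [ 30.5 -41.2]
```

servo_tool --pt "0.45 0 0.02 0 0 0 10" --pt "0.45 0 0.05 0 0 0 20" --pt "0.45 0 0.08 0 0 0 30" --pt "0.45 0 0.105 0 0 0 40" --pt "0.45 0 0.105 0 0 0 50" --pt "0.45 0 0.105 0 0 0 60" --pt "0.45 0 0.105 0 0 0 70" --pt "0.45 0 0.105 0 0 0 80" --pt "0.45 0 0.105 0 0 0 90" --pt "0.45 0 0.105 0 0 0 90"

```text
clock: 15.82
position: [528.2, 205.5, 258.2]
ee_rot: [0.093, 0.996, -0.001, -0.001]
contact_force: [-0.4, -0.1, 0.8]
gripper_width: 38.5
grasp_force: 0.0
```

Run:
```python
from h import *
b=res()['vb']; d={n:cam(n) for n in('scene','top')}
q={n:arm.spot_point(n,'strap_boss')[:1] for n in d}; print(q)
try:
  P,e=tri(d['scene'],q['scene'][0]['centre'],d['top'],q['top'][0]['centre']); print(P,e)
except Exception as ex: print(ex)
go([526.5,204.5,156]); turn(np.degrees(b[2])+90); print(loc(b,[-60+115*np.cos(1.95),0,61+115*np.sin(1.95)]))
cv2.imwrite('pics/s4.png',cv2.resize(d['scene']['color'][180:330,200:400,::-1],(800,600),interpolation=cv2.INTER_CUBIC))
```

```text
{'scene': [{'centre': [296.9, 231.0], 'p': 0.89}], 'top': [{'centre': [164.0, 160.2], 'p': 0.48}]}
[546.22592868 201.41704186 174.66806258] 0.3331173409939203
pos [528.5 205.7 259. ] shift [ 0.0017 -0.0014  0.103 ]
toolz [-6.e-04 -5.e-04 -1.e+00] yaw y 79.32
turn 0.18 or -179.82 J6 [  37.6 -138.3]
[529.16980689 204.15836593 167.83036723]
```

View pics/s4.png

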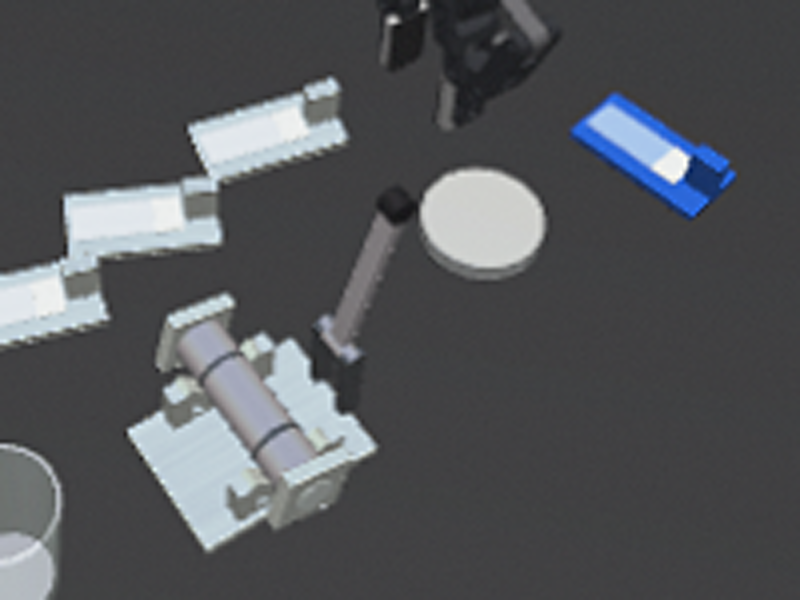

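The barrel is seated in the notches (crop (245,400)); the strap boss at (397,203) triangulates to (546,201,175), a strap angle of 1.79.

servo_tool --pt "0.45 -0.0175 -0.001 0 0 0 0.2" --pt "0.45 -0.0175 -0.001 0.05 0 0 0.2" --pt "0.45 -0.0175 -0.001 0.085 0 0 0.2" --pt "0.45 -0.0175 -0.001 0.1 0 0 0.2" --pt "0.45 -0.0175 -0.001 0.1 0 0 0.2" --pt "0 -0.0175 -0.001 0.1 0 0 0.2" --pt "0 -0.0175 -0.001 0.1 0 0 0.2" --pt "0 -0.0175 -0.001 0.1 0 0 0.2" --pt "0 -0.0175 -0.001 0.1 0 0 0.2"

```text
clock: 17.15
position: [546.9, 202.8, 161.3]
ee_rot: [0.095, 0.995, 0.002, 0.002]
contact_force: [0.5, 5.4, 5.4]
gripper_width: 12.4
grasp_force: 60.5
```

Run:
```python
from h import *
s=arm.read_state();print(s['gripper_width'],s['grasp_force'],s['contact_force'])
v=res()['vb']; a=1.79; p,r=tool(); print(p)
for b in list(np.arange(1.63,-.05,-.16))+[0,-.03]:
    w=loc(v,[115*(np.cos(b)-np.cos(a))-0,0,0])-loc(v,[0,0,0]); w[2]=115*(np.sin(b)-np.sin(a)); print(round(b,2),(r.inv().apply(w)/1000).round(3))
```

```text
12.40872157838617 60.52727871341631 [0.53196539 5.35377877 5.41946631]
[546.89905079 202.80552799 161.3387057 ]
1.63 [-0.018  0.    -0.002]
1.47 [-0.037  0.    -0.002]
1.31 [-0.055  0.     0.001]
1.15 [-0.072  0.     0.008]
0.99 [-0.088  0.     0.016]
0.83 [-0.103  0.     0.028]
0.67 [-0.115 -0.     0.041]
0.51 [-0.125 -0.     0.057]
0.35 [-0.133 -0.     0.073]
0.19 [-0.138 -0.     0.091]
0.03 [-0.14  -0.     0.109]
0 [-0.14  -0.     0.113]
-0.03 [-0.14  -0.     0.116]
```

servo_tool --pt "0 -0.018 0 -0.002 0 0 0" --pt "0 -0.037 0 -0.002 0 0 0" --pt "0 -0.055 0 0.001 0 0 0" --pt "0 -0.072 0 0.008 0 0 0" --pt "0 -0.088 0 0.016 0 0 0" --pt "0 -0.103 0 0.028 0 0 0" --pt "0 -0.115 0 0.041 0 0 0" --pt "0 -0.125 0 0.057 0 0 0" --pt "0 -0.133 0 0.073 0 0 0" --pt "0 -0.138 0 0.091 0 0 0" --pt "0 -0.14 0 0.109 0 0 0" --pt "0 -0.14 0 0.114 0 0 0"

```text
clock: 18.65
position: [684.2, 176.2, 45.5]
ee_rot: [0.093, 0.996, 0.0, 0.001]
contact_force: [2.1, 4.7, 4.6]
gripper_width: 12.2
grasp_force: 143.5
```

servo_tool --pt "0 0 0 0.001 0 0 0" --pt "0 0 0 0.002 0 0 0"

```text
clock: 18.9
position: [684.3, 176.2, 44.9]
ee_rot: [0.093, 0.996, 0.0, 0.002]
contact_force: [1.6, 4.9, 5.4]
gripper_width: 11.9
grasp_force: 143.6
```

servo_tool --pt "0.4 0 0 0 0 0 0" --pt "0.4 0 0 0 0 0 0" --pt "0.4 0 0 0 0 0 0" --pt "0.4 0 0 -0.05 0 0 0" --pt "0 0 0 -0.06 0 0 0" --pt "0 0 0 -0.06 0 0 0" --pt "0 0 0 -0.06 0 0 0" --pt "0 0 0 -0.06 0 0 0" --pt "0 0 0 -0.035 0 0 0" --pt "0 0 0 -0.028 0 0 0" --pt "0 0 0 -0.022 0 0 0" --pt "0 0 0 -0.02 0 0 0"

```text
clock: 20.4
position: [681.9, 174.4, 69.1]
ee_rot: [0.095, 0.996, -0.001, -0.001]
contact_force: [-14.1, -0.7, 27.9]
gripper_width: -0.2
grasp_force: 13.6
```

servo_tool --pt "0 0 0 -0.05 0 0 0" --pt "0 0 0 -0.1 0 0 0" --pt "0.4 0 -0.05 -0.15 0 0 0" --pt "0.4 0 -0.1 -0.15 0 0 0" --pt "0.4 0 -0.15 -0.15 0 0 0" --pt "0.4 0 -0.2 -0.15 0 0 0" --pt "0.4 0 -0.25 -0.15 0 0 0" --pt "0.4 0 -0.25 -0.15 0 0 0"

```text
clock: 21.4
position: [634.3, -73.8, 213.5]
ee_rot: [0.098, 0.995, -0.0, -0.0]
contact_force: [0.1, 1.0, -0.0]
gripper_width: 34.1
grasp_force: 0.0
```

```bash
cat > f2.py <<'E'
from fit import *
D={n:cam(n) for n in('scene','top')}; r0=res(); st=[4,4,.08]; v=r0['vb']
pickle.dump(D,open('D2.pkl','wb'))
for k in('c_a','c_b','c_c'):
    r,f=fit(carrier,D,r0[k],st); print(k,r.round(3),round(f,1)); r0[k]=r
def vbar(p): # barrel in V frame, strap angle; z fixed 40
    B=[cyl(1,16,(0,p[3],40),112),box(-22,22,p[3]-65,p[3]-55,18,62),box(-22,22,p[3]+55,p[3]+65,18,62)]
    b,dc=vblock([0,0,0,p[4],34.4]); return b+B,dc
r,f=fit(vbar,D,[v[0],v[1],v[2],0,0.0],[1,1,.02,4,.05]); print('vb',r.round(3),f)
q={n:arm.spot_point(n,'strap_boss')[:1] for n in D}
P,e=tri(D['scene'],q['scene'][0]['centre'],D['top'],q['top'][0]['centre']); print('boss',P,e,loc(v,[55,0,61]))
pickle.dump(r0,open('res.pkl','wb'))
cv2.imwrite('pics/s5.png',np.hstack([cv2.resize(D[n]['color'][y:y+60,x:x+80,::-1],(400,300),interpolation=cv2.INTER_CUBIC) for n,x,y in(('scene',215,250),('top',150,105))]))
E
python3 f2.py
```

```text
c_a [ 6.69384e+02  1.76890e+01 -4.74000e-01] 277.8
c_b [569.523  20.705  -0.638] 449.0
c_c [ 4.56642e+02  2.54060e+01 -3.53000e-01] 357.1
vb [ 6.30248e+02  1.84983e+02 -1.85000e-01 -1.26000e+00 -3.50000e-02] 1088.335939652773Traceback (most recent call last):
  File "f2.py", line 11, in <module>
    P,e=tri(D['scene'],q['scene'][0]['centre'],D['top'],q['top'][0]['centre']); print('boss',P,e,loc(v,[55,0,61]))
                                                        ~~~~~~~~^^^
IndexError: list index out of range
```

Run:
```python
from h import *
b=res()['c_b']; print(loc(b,[-39,0,12]))
go(loc(b,[-39,0,60])); turn(90+np.degrees(b[2]))
```

```text
[538.23234874  43.63991358  12.        ]
pos [635.6 -69.8 213.2] shift [0.117  0.0929 0.1533]
toolz [-1.e-04  1.e-04 -1.e+00] yaw y 79.08
turn 25.5 or -154.5 J6 [   8.2 -109.1]
```

servo_tool --pt "0.35 0.05 0.04 0 0 0 10" --pt "0.35 0.09 0.07 0.03 0 0 20" --pt "0.35 0.117 0.093 0.08 0 0 25.5" --pt "0.35 0.117 0.093 0.13 0 0 25.5" --pt "0.35 0.117 0.093 0.153 0 0 25.5" --pt "0.35 0.117 0.093 0.153 0 0 25.5" --pt "0.35 0.117 0.093 0.153 0 0 25.5"

```text
clock: 22.48
position: [539.3, 43.9, 61.4]
ee_rot: [0.312, 0.95, 0.001, 0.001]
contact_force: [0.8, -0.2, 0.0]
gripper_width: 29.9
grasp_force: 0.0
```

Run:
```python
from h import *
b=res()['c_b']
go(loc(b,[-39,0,12])); turn(90+np.degrees(b[2]))
```

```text
pos [539.3  43.9  61.4] shift [ 0.0008 -0.0009  0.0494]
toolz [ 2.1e-03  4.0e-04 -1.0e+00] yaw y 53.61
turn 0.03 or -179.97 J6 [  21.8 -148.3]
```

servo_tool --pt "0.35 0.001 0 0.03 0 0 0" --pt "0.35 0.001 0 0.049 0 0 0" --pt "0.35 0.001 0 0.049 0 0 0" --pt "0.35 0.001 0 0.049 0 0 0" --pt "0 0.001 0 0.049 0 0 0" --pt "0 0.001 0 0.049 0 0 0" --pt "0 0.001 0 0.049 0 0 0" --pt "0 0.001 0 0.049 0 0 0"

```text
clock: 23.48
position: [538.6, 44.0, 12.9]
ee_rot: [0.313, 0.95, 0.001, 0.001]
contact_force: [-0.9, 1.2, 6.5]
gripper_width: 10.7
grasp_force: 59.5
```

Run:
```python
from h import *
b=res()['c_b']; s=arm.read_state(); print(s['contact_force'],s['gripper_width'],s['grasp_force'])
go(loc(b,[-39,0,12])); turn(90+np.degrees(b[2]))
```

```text
[-0.94174335  1.172506    6.46480543] 10.662465954491301 59.52837824821472
pos [538.6  44.   12.9] shift [ 0.0001 -0.0005  0.0009]
toolz [ 3.e-03  8.e-04 -1.e+00] yaw y 53.56
turn -0.02 or 179.98 J6 [  21.9 -148.4]
```

servo_tool --pt "0 0 0 -0.03 0 0 0" --pt "0 0 0 -0.06 0 0 0" --pt "0 0 0 -0.06 0 0 0"

```text
clock: 23.85
position: [538.8, 44.0, 73.6]
ee_rot: [0.313, 0.95, 0.002, 0.002]
contact_force: [0.2, 0.1, -1.3]
gripper_width: 11.0
grasp_force: 59.0
```

Run:
```python
from h import *
b=res()['dock']; s=arm.read_state(); print(s['contact_force'],s['wrist_torque'],s['gripper_width'],s['grasp_force'])
go(loc(b,[-134,62,70])); turn(90+np.degrees(b[2]))
```

```text
[ 0.18545992  0.09716605 -1.3016118 ] [ 0.05415453  0.03103248 -0.01316096] 11.047730175809003 59.02977526187897
pos [538.8  44.   73.6] shift [-0.0944 -0.0654  0.0035]
toolz [ 0.0048  0.0018 -1.    ] yaw y 53.52
turn -1.89 or 178.11 J6 [  21.9 -148.4]
```

servo_tool --pt "0 -0.04 -0.03 0 0 0 -1" --pt "0 -0.08 -0.055 0 0 0 -1.9" --pt "0 -0.094 -0.065 0 0 0 -1.9" --pt "0 -0.094 -0.065 0.02 0 0 -1.9" --pt "0 -0.094 -0.065 0.03 0 0 -1.9" --pt "0 -0.094 -0.065 0.03 0 0 -1.9"

```text
clock: 24.6
position: [573.2, -64.3, 40.0]
ee_rot: [0.297, 0.955, -0.001, -0.001]
contact_force: [0.3, -0.9, -1.8]
gripper_width: 10.7
grasp_force: 58.9
```

Run:
```python
from h import *
b=res()['dock']; s=arm.read_state(); print(s['contact_force'],s['gripper_width'])
go(loc(b,[-134,62,22.5])); turn(90+np.degrees(b[2]))
D={n:cam(n) for n in('scene','top')}; pickle.dump(D,open('D3.pkl','wb'))
im=[cv2.resize(D[n]['color'][y:y+100,x:x+130,::-1],(400,308),interpolation=cv2.INTER_CUBIC) for n,x,y in(('top',260,80),('scene',125,160))]
cv2.imwrite('pics/s6.png',np.hstack(im))
```

```text
[ 0.27269533 -0.85716414 -1.78747554] 10.729134274990457
pos [573.2 -64.3  40. ] shift [-0.0024  0.0012  0.0175]
toolz [-3.2e-03 -4.0e-04 -1.0e+00] yaw y 55.45
turn 0.03 or -179.97 J6 [   9.7 -134.2]
```

View pics/s6.png

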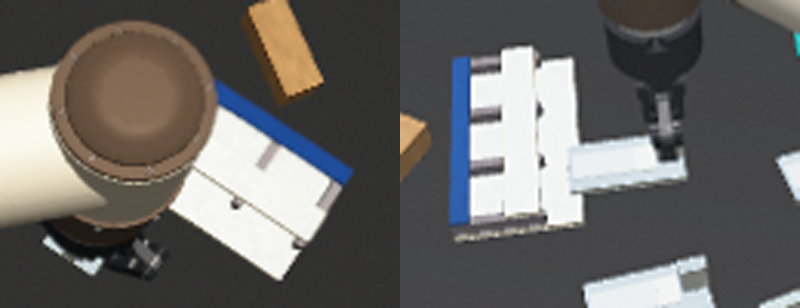

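The held carrier (scene crop (627,165)) stands straight before the leftmost bay; the dock and the rest are unmoved.

servo_tool --pt "0 -0.002 0.001 0.017 0 0 0" --pt "0 -0.002 0.001 0.0175 0 0 0" --pt "0 -0.008 0.001 0.0175 0 0 0" --pt "0 -0.014 0.001 0.0175 0 0 0" --pt "0 -0.02 0.001 0.0175 0 0 0" --pt "0 -0.026 0.001 0.0175 0 0 0" --pt "0 -0.032 0.001 0.0175 0 0 0"

```text
clock: 25.58
position: [601.7, -82.3, 23.9]
ee_rot: [0.297, 0.955, 0.0, 0.0]
contact_force: [-0.0, -0.7, -1.7]
gripper_width: 10.4
grasp_force: 58.9
```

Run:
```python
from h import *
b=res()['dock']; s=arm.read_state(); print(s['contact_force'],s['wrist_torque'],s['gripper_width'])
go(loc(b,[-44,62,22])); turn(90+np.degrees(b[2]))
```

```text
[-0.04748764 -0.71813082 -1.69507785] [0.04484869 0.06875502 0.01197462] 10.423008710800229
pos [601.7 -82.3  23.9] shift [-0.0588 -0.0002  0.0019]
toolz [ 2.e-04  0.e+00 -1.e+00] yaw y 55.41
turn -0.0 or 180.0 J6 [   7.5 -132.1]
```

servo_tool --pt "0 -0.01 0 0.001 0 0 0" --pt "0 -0.02 0 0.001 0 0 0" --pt "0 -0.03 0 0.001 0 0 0" --pt "0 -0.04 0 0.001 0 0 0" --pt "0 -0.05 0 0.001 0 0 0" --pt "0 -0.055 0 0.002 0 0 0" --pt "0 -0.059 0 0.003 0 0 0" --pt "0 -0.062 0 0.003 0 0 0" --pt "0 -0.062 0 0.003 0 0 0"

```text
clock: 26.7
position: [649.8, -115.6, 21.1]
ee_rot: [0.297, 0.955, 0.0, -0.003]
contact_force: [-6.8, 6.4, 5.2]
gripper_width: 11.0
grasp_force: 59.8
```

Run:
```python
from h import *
b=res()['dock']; s=arm.read_state(); print(s['contact_force'],s['wrist_torque'],s['gripper_width'])
go(loc(b,[-44,62,22])); turn(90+np.degrees(b[2]))
```

```text
[-6.79722187  6.42846733  5.21516193] [1.59301335 1.55495946 0.01342096] 11.035998167712192
pos [ 649.8 -115.6   21.1] shift [-0.0002 -0.0001 -0.0009]
toolz [-0.0053  0.0017 -1.    ] yaw y 55.41
turn -0.0 or 180.0 J6 [   3.9 -128.3]
```

servo_tool --pt "0.15 0 0 0 0 0 0" --pt "0.35 0 0 0 0 0 0" --pt "0.35 0 0 0 0 0 0" --pt "0.35 0.002 0 -0.04 0 0 0" --pt "0.35 0.002 0 -0.1 0 0 0" --pt "0.35 0.002 0 -0.12 0 0 0"

```text
clock: 27.45
position: [653.0, -116.4, 145.7]
ee_rot: [0.297, 0.955, 0.001, 0.004]
contact_force: [1.1, 0.2, -0.1]
gripper_width: 29.4
grasp_force: 0.0
```

Run:
```python
from fit import *
D={n:cam(n) for n in('scene','top')}
r0=res(); st=[4,4,.08]
for c in(('scene',),('top',)):
  for k in('c_a','c_c'):
    r,f=fit(carrier,D,r0[k],st,cams=c); print(k,c,r.round(3),r0[k].round(3),round(f,1))
b=r0['c_a']; go(loc(b,[-39,0,60])); turn(90+np.degrees(b[2]))
```

```text
c_a ('scene',) [ 6.68802e+02  1.77060e+01 -4.89000e-01] [ 6.69448e+02  1.77940e+01 -4.80000e-01] 28.3
c_c ('scene',) [ 4.55558e+02  2.62320e+01 -3.81000e-01] [ 4.57597e+02  2.64430e+01 -3.94000e-01] 27.1
c_a ('top',) [ 6.78446e+02 -9.64200e+00 -5.00000e-03] [ 6.69448e+02  1.77940e+01 -4.80000e-01] 414.0
c_c ('top',) [550.732 -69.459   0.553] [ 4.57597e+02  2.64430e+01 -3.94000e-01] 0.0
pos [ 652.6 -116.3  144.5] shift [0.1014 0.1148 0.0843]
toolz [ 7.2e-03 -2.0e-04 -1.0e+00] yaw y 55.43
turn -7.08 or 172.92 J6 [   3.9 -128.5]
```

servo_tool --pt "0.35 0.045 0.05 0 0 0 -3" --pt "0.35 0.085 0.095 0 0 0 -7.1" --pt "0.35 0.101 0.115 0.04 0 0 -7.1" --pt "0.35 0.101 0.115 0.08 0 0 -7.1" --pt "0.35 0.101 0.115 0.084 0 0 -7.1" --pt "0.35 0.101 0.115 0.084 0 0 -7.1"

```text
clock: 28.3
position: [633.0, 35.5, 56.7]
ee_rot: [0.238, 0.971, -0.0, -0.0]
contact_force: [0.2, 0.2, -0.5]
gripper_width: 29.9
grasp_force: 0.0
```

Run:
```python
from h import *
b=res()['c_a']
go(loc(b,[-39,0,12])); turn(90+np.degrees(b[2]))
```

```text
pos [633.   35.5  56.7] shift [-0.0015  0.0011  0.0447]
toolz [-4.e-04 -7.e-04 -1.e+00] yaw y 62.51
turn -0.0 or 180.0 J6 [  17.8 -135.3]
```

servo_tool --pt "0.35 -0.0015 0.001 0.025 0 0 0" --pt "0.35 -0.0015 0.001 0.044 0 0 0" --pt "0.35 -0.0015 0.001 0.044 0 0 0" --pt "0.35 -0.0015 0.001 0.044 0 0 0" --pt "0 -0.0015 0.001 0.044 0 0 0" --pt "0 -0.0015 0.001 0.044 0 0 0" --pt "0 -0.0015 0.001 0.044 0 0 0" --pt "0 -0.0015 0.001 0.044 0 0 0"

```text
clock: 29.3
position: [635.7, 36.4, 14.6]
ee_rot: [0.237, 0.971, 0.001, 0.001]
contact_force: [-0.9, 0.4, 6.2]
gripper_width: 10.5
grasp_force: 60.8
```

servo_tool --pt "0 0 0 -0.03 0 0 0" --pt "0 0 0 -0.06 0 0 0" --pt "0 0 0 -0.08 0 0 0" --pt "0 0 0 -0.08 0 0 0"

```text
clock: 29.8
position: [635.3, 36.4, 94.3]
ee_rot: [0.238, 0.971, 0.001, 0.001]
contact_force: [-0.5, 0.4, -2.0]
gripper_width: 10.6
grasp_force: 59.8
```

Run:
```python
from h import *
b=res()['dock']; s=arm.read_state(); print(s['contact_force'],s['wrist_torque'],s['gripper_width'],s['grasp_force'])
print(loc(res()['c_a'],[-39,0,12]))
go(loc(b,[-134,0,90])); turn(90+np.degrees(b[2]))
```

```text
[-0.47507479  0.390075   -2.04635547] [0.03945048 0.00903369 0.02021161] 10.602697425967307 59.76098299026489
[634.85092419  35.79429067  12.        ]
pos [635.3  36.4  94.3] shift [ 0.0137 -0.1787  0.0038]
toolz [ 0.0031  0.0011 -1.    ] yaw y 62.52
turn 7.1 or -172.9 J6 [  17.8 -135.3]
```

servo_tool --pt "0 0.005 -0.05 0 0 0 3" --pt "0 0.01 -0.1 0 0 0 7.1" --pt "0 0.0137 -0.15 0 0 0 7.1" --pt "0 0.0137 -0.179 0 0 0 7.1" --pt "0 0.0137 -0.179 0.03 0 0 7.1" --pt "0 0.0137 -0.179 0.05 0 0 7.1" --pt "0 0.0137 -0.179 0.05 0 0 7.1"

```text
clock: 30.68
position: [537.4, -116.5, 40.1]
ee_rot: [0.298, 0.955, -0.001, -0.003]
contact_force: [-0.1, -0.8, -0.8]
gripper_width: 10.7
grasp_force: 59.7
```

Run:
```python
from h import *
b=res()['dock']; s=arm.read_state(); print(s['contact_force'],s['gripper_width'])
go(loc(b,[-134,0,24])); turn(90+np.degrees(b[2]))
```

```text
[-0.07538581 -0.77216551 -0.82774881] 10.683596899437651
pos [ 537.4 -116.5   40.1] shift [-0.0024  0.0025  0.0161]
toolz [-0.0066 -0.     -1.    ] yaw y 55.37
turn -0.04 or 179.96 J6 [   4.6 -129.2]
```

servo_tool --pt "0 -0.002 0.0015 0.015 0 0 0" --pt "0 -0.002 0.002 0.016 0 0 0" --pt "0 -0.008 0.002 0.016 0 0 0" --pt "0 -0.014 0.002 0.016 0 0 0" --pt "0 -0.014 0.002 0.016 0 0 0"

```text
clock: 31.3
position: [553.3, -122.9, 27.3]
ee_rot: [0.297, 0.955, 0.0, 0.001]
contact_force: [0.4, 0.4, -1.4]
gripper_width: 10.5
grasp_force: 59.7
```

Run:
```python
from h import *
b=res()['dock']; s=arm.read_state(); print(s['contact_force'],s['wrist_torque'],s['gripper_width'])
go(loc(b,[-44,0,24])); turn(90+np.degrees(b[2]))
```

```text
[ 0.3511234   0.35399857 -1.35541942] [-0.04772185  0.06033189  0.02005512] 10.512162407255575
pos [ 553.3 -122.9   27.3] shift [-0.0755 -0.0013  0.0034]
toolz [ 0.0014  0.     -1.    ] yaw y 55.4
turn -0.02 or 179.98 J6 [   3.9 -128.5]
```

servo_tool --pt "0 0 -0.001 0.0035 0 0 0" --pt "0 -0.005 -0.0013 0.0035 0 0 0" --pt "0 -0.011 -0.0013 0.0035 0 0 0" --pt "0 -0.017 -0.0013 0.0035 0 0 0" --pt "0 -0.017 -0.0013 0.0035 0 0 0"

```text
clock: 31.92
position: [566.3, -133.6, 23.3]
ee_rot: [0.297, 0.955, 0.0, 0.0]
contact_force: [0.0, 1.3, -1.3]
gripper_width: 10.8
grasp_force: 59.8
```

Run:
```python
from h import *
b=res()['dock']; s=arm.read_state(); print(s['contact_force'],s['wrist_torque'],s['gripper_width'])
go(loc(b,[-44,0,24])); turn(90+np.degrees(b[2]))
```

```text
[ 0.00613195  1.33894125 -1.29119138] [ 0.03787877  0.07389998 -0.10648254] 10.757097252598555
pos [ 566.3 -133.6   23.3] shift [-0.0588  0.0002 -0.0007]
toolz [ 4.e-04 -0.e+00 -1.e+00] yaw y 55.39
turn -0.02 or 179.98 J6 [   2.7 -127.3]
```

servo_tool --pt "0 -0.01 0 -0.0005 0 0 0" --pt "0 -0.02 0 -0.0005 0 0 0" --pt "0 -0.03 0 -0.0005 0 0 0" --pt "0 -0.04 0 -0.0005 0 0 0" --pt "0 -0.05 0 -0.0005 0 0 0" --pt "0 -0.055 0 0 0 0 0" --pt "0 -0.059 0 0.001 0 0 0" --pt "0 -0.062 0 0.001 0 0 0" --pt "0 -0.062 0 0.001 0 0 0"

```text
clock: 33.05
position: [614.7, -167.1, 22.6]
ee_rot: [0.297, 0.955, 0.0, -0.002]
contact_force: [-6.6, 5.9, 6.1]
gripper_width: 10.8
grasp_force: 60.7
```

Run:
```python
from h import *
b=res()['dock']; s=arm.read_state(); print(s['contact_force'],s['wrist_torque'],s['gripper_width'])
go(loc(b,[-44,0,22.6])); turn(90+np.degrees(b[2]))
```

```text
[-6.59704694  5.87974134  6.06139129] [1.71370733 1.35356272 0.00584223] 10.7907086953856
pos [ 614.7 -167.1   22.6] shift [0.0001 0.0003 0.    ]
toolz [-0.0045  0.0018 -1.    ] yaw y 55.41
turn -0.0 or 180.0 J6 [  -0.7 -123.8]
```

Home. Release, move up and refit the third carrier.

servo_tool --pt "0.15 0 0 0 0 0 0" --pt "0.35 0 0 0 0 0 0" --pt "0.35 0 0 0 0 0 0" --pt "0.35 0.002 0 -0.04 0 0 0" --pt "0.35 0.002 0 -0.1 0 0 0" --pt "0.35 0.002 -0.06 -0.15 0 0 0" --pt "0.35 0.002 -0.12 -0.15 0 0 0" --pt "0.35 0.002 -0.12 -0.15 0 0 0"

```text
clock: 34.05
position: [545.4, -268.8, 173.9]
ee_rot: [0.299, 0.954, 0.0, 0.001]
contact_force: [-0.4, -0.2, -0.1]
gripper_width: 29.8
grasp_force: 0.0
```

Run:
```python
from fit import *
D={n:cam(n) for n in('scene','top')}
r0=res(); st=[6,6,.08]; k='c_c'
for c in(('scene',),('top',),('scene','top')):
    r,f=fit(carrier,D,r0[k],st,cams=c); print(k,c,r.round(3),r0[k].round(3),round(f,1))
im=[cv2.resize(D[n]['color'][y:y+150,x:x+200,::-1],(400,300),interpolation=cv2.INTER_CUBIC) for n,x,y in(('top',200,80),('scene',120,160))]
cv2.imwrite('pics/s7.png',np.hstack(im))
r0[k]=r; pickle.dump(r0,open('res.pkl','wb'))
b=r; go(loc(b,[-39,0,60])); turn(90+np.degrees(b[2]))
```

```text
c_c ('scene',) [ 4.55701e+02  2.64170e+01 -3.85000e-01] [ 4.57597e+02  2.64430e+01 -3.94000e-01] 17.8
c_c ('top',) [ 4.56372e+02  2.67300e+01 -3.84000e-01] [ 4.57597e+02  2.64430e+01 -3.94000e-01] 3.5
c_c ('scene', 'top') [ 4.5615e+02  2.6708e+01 -3.8400e-01] [ 4.57597e+02  2.64430e+01 -3.94000e-01] 22.8
pos [ 546.4 -267.3  172.6] shift [0.2797 0.1817 0.1125]
toolz [ 6.e-04 -1.e-04 -1.e+00] yaw y 55.29
turn -12.71 or 167.29 J6 [ -10.8 -113.9]
```

View pics/s7.png

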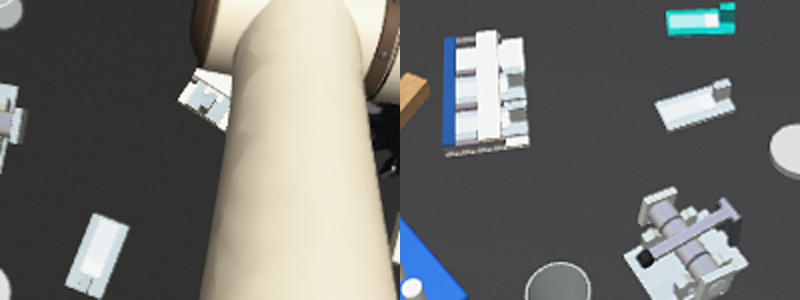

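Scene crop: two carriers sit in the dock (512,75) and (512,120), the strap lies over the barrel (690,230), and the last carrier is at (697,105).

servo_tool --pt "0.35 0.05 0.03 0 0 0 -4" --pt "0.35 0.1 0.065 0 0 0 -8" --pt "0.35 0.15 0.1 0 0 0 -12.7" --pt "0.35 0.2 0.13 0 0 0 -12.7" --pt "0.35 0.25 0.16 0 0 0 -12.7" --pt "0.35 0.28 0.182 0.02 0 0 -12.7" --pt "0.35 0.28 0.182 0.07 0 0 -12.7" --pt "0.35 0.28 0.182 0.11 0 0 -12.7" --pt "0.35 0.28 0.182 0.11 0 0 -12.7" --pt "0.35 0.28 0.182 0.11 0 0 -12.7"

```text
clock: 35.4
position: [420.9, 43.5, 63.2]
ee_rot: [0.189, 0.982, 0.0, 0.001]
contact_force: [-0.4, -0.2, -0.2]
gripper_width: 30.2
grasp_force: 0.0
```

Run:
```python
from h import *
b=res()['c_c']
go(loc(b,[-39,0,12])); turn(90+np.degrees(b[2]))
```

```text
pos [420.9  43.5  63.2] shift [ 0.0001 -0.0024  0.0512]
toolz [ 1.6e-03  4.0e-04 -1.0e+00] yaw y 68.2
turn 0.21 or -179.79 J6 [  28.1 -139.9]
```

servo_tool --pt "0.35 0 -0.002 0.03 0 0 0.2" --pt "0.35 0 -0.002 0.05 0 0 0.2" --pt "0.35 0 -0.002 0.05 0 0 0.2" --pt "0.35 0 -0.002 0.05 0 0 0.2" --pt "0 0 -0.002 0.05 0 0 0.2" --pt "0 0 -0.002 0.05 0 0 0.2" --pt "0 0 -0.002 0.05 0 0 0.2" --pt "0 0 -0.002 0.05 0 0 0.2"

```text
clock: 36.4
position: [420.3, 41.4, 13.7]
ee_rot: [0.191, 0.982, 0.001, 0.001]
contact_force: [-0.4, 1.2, 6.6]
gripper_width: 10.8
grasp_force: 59.2
```

servo_tool --pt "0 0 0 -0.03 0 0 0" --pt "0 0 0 -0.06 0 0 0" --pt "0 0 0 -0.08 0 0 0" --pt "0 0 0 -0.08 0 0 0"

```text
clock: 36.9
position: [419.9, 41.2, 93.9]
ee_rot: [0.192, 0.981, 0.002, 0.002]
contact_force: [-0.4, 0.2, -1.2]
gripper_width: 11.1
grasp_force: 58.7
```

Run:
```python
from h import *
b=res()['dock']; s=arm.read_state(); print(s['contact_force'],s['wrist_torque'],s['gripper_width'],s['grasp_force'])
print(loc(res()['c_c'],[-39,0,12]))
go(loc(b,[-134,-62,90])); turn(90+np.degrees(b[2])); print(loc(b,[-134,-62,90]))
```

```text
[-0.37128205  0.21767681 -1.21879856] [0.06281323 0.08781977 0.02312515] 11.124664865570871 58.74797523021698
[419.99007343  41.31988506  12.        ]
pos [419.9  41.2  93.9] shift [-0.1574 -0.1606  0.0038]
toolz [ 0.0042  0.0023 -1.    ] yaw y 67.92
turn 12.51 or -167.49 J6 [  27.9 -139.9]
[ 505.45415292 -166.77452694   90.        ]
```

servo_tool --pt "0 -0.04 -0.04 0 0 0 4" --pt "0 -0.08 -0.08 0 0 0 8" --pt "0 -0.12 -0.12 0 0 0 12.5" --pt "0 -0.15 -0.15 0 0 0 12.5" --pt "0 -0.157 -0.1605 0 0 0 12.5" --pt "0 -0.157 -0.1605 0.03 0 0 12.5" --pt "0 -0.157 -0.1605 0.05 0 0 12.5" --pt "0 -0.157 -0.1605 0.05 0 0 12.5"

```text
clock: 37.9
position: [501.9, -166.4, 40.2]
ee_rot: [0.297, 0.955, -0.001, -0.003]
contact_force: [-0.1, 1.3, -1.5]
gripper_width: 10.9
grasp_force: 58.9
```

Run:
```python
from h import *
b=res()['dock']; s=arm.read_state(); print(s['contact_force'],s['gripper_width'])
go(loc(b,[-134,-62,23.2])); turn(90+np.degrees(b[2]))
```

```text
[-0.12671912  1.27506279 -1.54636017] 10.913622578421549
pos [ 501.9 -166.4   40.2] shift [-0.0032  0.0018  0.017 ]
toolz [-5.9e-03  6.0e-04 -1.0e+00] yaw y 55.43
turn 0.01 or -179.99 J6 [  -0.8 -123.8]
```

servo_tool --pt "0 -0.003 0.001 0.012 0 0 0" --pt "0 -0.003 0.001 0.0165 0 0 0" --pt "0 -0.008 0.001 0.0165 0 0 0" --pt "0 -0.014 0.001 0.0165 0 0 0" --pt "0 -0.014 0.001 0.0165 0 0 0"

```text
clock: 38.52
position: [517.2, -174.5, 26.2]
ee_rot: [0.297, 0.955, 0.0, 0.001]
contact_force: [0.2, -0.3, 0.1]
gripper_width: 10.9
grasp_force: 58.8
```

Run:
```python
from h import *
b=res()['dock']; s=arm.read_state(); print(s['contact_force'],s['wrist_torque'],s['gripper_width'])
go(loc(b,[-44,-62,23.2])); turn(90+np.degrees(b[2]))
```

```text
[ 0.15408365 -0.30998269  0.09507844] [0.03804589 0.00944996 0.02152547] 10.93290791434113
pos [ 517.2 -174.5   26.2] shift [-0.076  -0.0003  0.0031]
toolz [ 1.5e-03 -2.0e-04 -1.0e+00] yaw y 55.4
turn -0.01 or 179.99 J6 [  -1.6 -123. ]
```

servo_tool --pt "0 0 0 0.003 0 0 0" --pt "0 -0.005 -0.0003 0.003 0 0 0" --pt "0 -0.011 -0.0003 0.003 0 0 0" --pt "0 -0.017 -0.0003 0.003 0 0 0" --pt "0 -0.017 -0.0003 0.003 0 0 0"

```text
clock: 39.15
position: [530.7, -184.4, 22.8]
ee_rot: [0.297, 0.955, 0.0, 0.0]
contact_force: [-0.8, -0.4, -1.7]
gripper_width: 11.1
grasp_force: 58.8
```

Run:
```python
from h import *
b=res()['dock']; s=arm.read_state(); print(s['contact_force'],s['wrist_torque'],s['gripper_width'])
go(loc(b,[-44,-62,23.2])); turn(90+np.degrees(b[2]))
```

```text
[-0.80904299 -0.41738321 -1.71543143] [0.03593004 0.08104959 0.00423562] 11.056272576827665
pos [ 530.7 -184.4   22.8] shift [-0.0592  0.0002 -0.0003]
toolz [ 5.e-04 -1.e-04 -1.e+00] yaw y 55.4
turn -0.01 or 179.99 J6 [  -2.6 -122. ]
```

servo_tool --pt "0 -0.01 0 -0.0005 0 0 0" --pt "0 -0.02 0 -0.0005 0 0 0" --pt "0 -0.03 0 -0.0005 0 0 0" --pt "0 -0.04 0 -0.0005 0 0 0" --pt "0 -0.05 0 -0.0005 0 0 0" --pt "0 -0.055 0 0 0 0 0" --pt "0 -0.059 0 0.001 0 0 0" --pt "0 -0.062 0 0.001 0 0 0" --pt "0 -0.062 0 0.001 0 0 0"

```text
clock: 40.28
position: [578.4, -217.5, 22.0]
ee_rot: [0.297, 0.955, 0.0, -0.003]
contact_force: [-7.0, 6.4, 5.6]
gripper_width: 11.1
grasp_force: 59.9
```

Run:
```python
from h import *
b=res()['dock']; s=arm.read_state(); print(s['contact_force'],s['wrist_torque'],s['gripper_width'])
go(loc(b,[-44,-62,21.7])); turn(90+np.degrees(b[2]))
```

```text
[-7.01433086  6.41448107  5.56007858] [1.91111819 1.43906378 0.04181266] 11.114347294329216
pos [ 578.4 -217.5   22. ] shift [-0.0011  0.0004  0.0003]
toolz [-0.006   0.0025 -1.    ] yaw y 55.4
turn -0.02 or 179.98 J6 [  -5.7 -118.8]
```

servo_tool --pt "0.15 0 0 0 0 0 0" --pt "0.35 0 0 0 0 0 0" --pt "0.35 0 0 0 0 0 0" --pt "0.35 0.002 0 -0.04 0 0 0" --pt "0.35 0.002 0 -0.1 0 0 0" --pt "0.35 0.05 0.01 -0.15 0 0 0" --pt "0.35 0.1 0.03 -0.18 0 0 0" --pt "0.35 0.15 0.05 -0.2 0 0 0" --pt "0.35 0.2 0.06 -0.22 0 0 0" --pt "0.35 0.25 0.07 -0.25 0 0 0" --pt "0 0.27 0.078 -0.28 0 0 0" --pt "0 0.27 0.078 -0.28 0 0 0"

```text
clock: 41.78
position: [403.6, -0.6, 304.8]
ee_rot: [0.296, 0.955, 0.002, 0.003]
contact_force: [-0.0, -0.4, -1.2]
gripper_width: 0.1
grasp_force: 0.0
```

Run:
```python
from fit import *
D={n:cam(n) for n in('scene','top')}; r0=res(); pickle.dump(D,open('D4.pkl','wb'))
for c in(('scene',),('top',)):
    r,f=fit(lampb,D,[471,-384,-.35],[5,5,.1],cams=c); print('lamp',c,r.round(3),f)
q={n:[o for o in arm.spot_point(n,'lamp_tip') if o['p']>.3][:2] for n in D}; print(q)
P,e=tri(D['scene'],q['scene'][0]['centre'],D['top'],q['top'][0]['centre']); print('tip',P,e)
q={n:[o for o in arm.spot_point(n,'lamp_base') if o['p']>.3][:2] for n in D}
for n in D: print([at(D[n],o['centre'],0).round(1) for o in q[n]])
d=r0['dock']; v=r0['vb']
def lines(n,roi):
    x,y=roi; im=cv2.resize(D[n]['color'][y:y+75,x:x+100,::-1],(400,300),interpolation=cv2.INTER_CUBIC)
    L=[]
    for yb in(-62,0,62): L+=[(d,box(-55,45,yb-25,yb+25,8,16)),(d,box(-55,-33,yb-6,yb+6,16,46))]
    L+=[(v,box(-22,22,55,65,18,62)),(v,box(-22,22,-65,-55,18,62)),(v,rot(box(0,108,-7,7,-4,4),0))]
    for p,P in L:
        h=cv2.convexHull(((proj(D[n],world(P,p))-[x,y]+.5)*4-.5).astype(np.float32))
        cv2.polylines(im,[np.int32(h)],True,(0,0,255),1,cv2.LINE_AA)
    return im
cv2.imwrite('pics/s8.png',np.vstack([np.hstack([lines('scene',(120,160)),lines('top',(285,90))]),np.hstack([lines('scene',(205,250)),lines('top',(365,165))])]))
```

```text
lamp ('scene',) [ 4.70932e+02 -3.83165e+02 -3.08000e-01] 5.838688863860807
lamp ('top',) [ 4.71922e+02 -3.86200e+02 -2.22000e-01] 73.55402222795153
{'scene': [{'centre': [182.0, 119.1], 'p': 0.68}], 'top': [{'centre': [415.4, 215.3], 'p': 0.46}]}
tip [ 429.31743683 -373.7017728    84.2817471 ] 2.9593800206390366
[array([ 481.3, -363. ,    0. ])]
[array([ 647.4, -197.8,    0. ])]
```

View pics/s8.png

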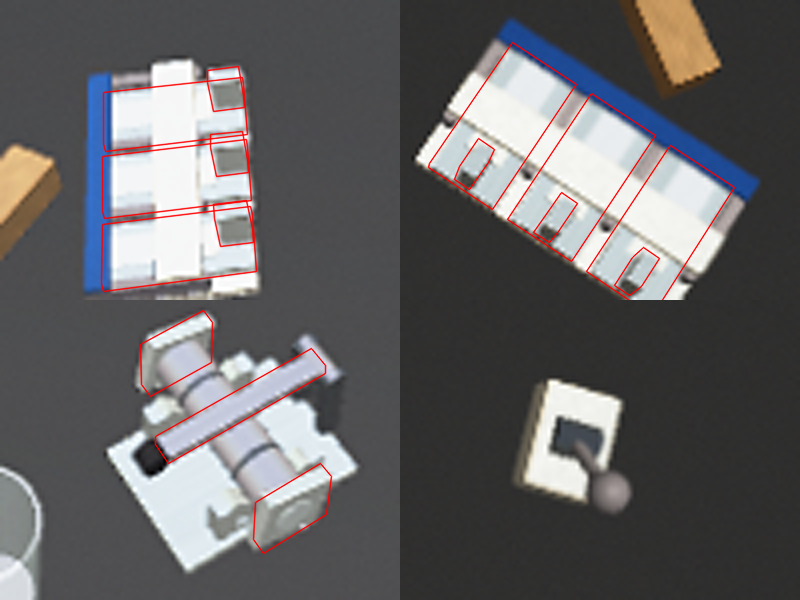

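Everything sits as predicted: three carriers home in the dock (upper panels), strap level over the barrel (lower left); the lamp ball is at (610,492) in the lower right panel, i.e. top pixel (417.4,212.9).

Run:
```python
from h import *
D=pickle.load(open('D4.pkl','rb')); L=[471.3,-384,-.28]
print(at(D['top'],(417.3,212.8),92.5),loc(L,[-38,0,92]),loc(L,[-85,0,82]))
go(loc(L,[-90,0,180])); turn(90+np.degrees(L[2]))
```

```text
[ 433.88182898 -373.56801792   92.5       ] [ 434.77989334 -373.49848535   92.        ] [ 389.61028774 -360.50976987   82.        ]
pos [403.   -2.3 300.8] shift [-0.1881 -0.3036  0.1211]
toolz [-2.4e-03 -8.0e-04 -1.0e+00] yaw y 55.35
turn -18.61 or 161.39 J6 [  23.  -147.7]
```

servo_tool --pt "0 -0.03 -0.05 0 0 0 -5" --pt "0 -0.06 -0.1 0 0 0 -10" --pt "0 -0.09 -0.15 0.02 0 0 -18.6" --pt "0 -0.12 -0.2 0.04 0 0 -18.6" --pt "0 -0.15 -0.25 0.08 0 0 -18.6" --pt "0 -0.188 -0.304 0.12 0 0 -18.6" --pt "0 -0.188 -0.304 0.12 0 0 -18.6" --pt "0 -0.188 -0.304 0.12 0 0 -18.6" --pt "0 -0.188 -0.304 0.16 0 0 -18.6" --pt "0 -0.188 -0.304 0.2 0 0 -18.6" --pt "0 -0.188 -0.304 0.2 0 0 -18.6"

```text
clock: 43.45
position: [383.6, -357.3, 99.7]
ee_rot: [0.139, 0.99, 0.001, -0.003]
contact_force: [0.4, -0.1, 0.5]
gripper_width: 0.0
grasp_force: 0.0
```

Run:
```python
from h import *
L=[471.3,-384,-.28]
go(loc(L,[18,0,84])); turn(90+np.degrees(L[2])); print(arm.read_state()['contact_force'])
```

```text
pos [ 383.6 -357.3   99.7] shift [-0.1098 -0.0016  0.015 ]
toolz [-0.006   0.0032 -1.    ] yaw y 74.03
turn 0.07 or -179.93 J6 [-25.2 -80.7]
[ 0.38862875 -0.1320953   0.52739528]
```

servo_tool --pt "0 0 -0.001 0.015 0 0 0" --pt "0 -0.01 -0.0016 0.015 0 0 0" --pt "0 -0.023 -0.0016 0.015 0 0 0" --pt "0 -0.036 -0.0016 0.015 0 0 0" --pt "0 -0.049 -0.0016 0.015 0 0 0" --pt "0 -0.062 -0.0016 0.015 0 0 0" --pt "0 -0.075 -0.0016 0.015 0 0 0" --pt "0 -0.088 -0.0016 0.015 0 0 0" --pt "0 -0.1 -0.0016 0.015 0 0 0" --pt "0 -0.107 -0.0016 0.015 0 0 0" --pt "0 -0.11 -0.0016 0.015 0 0 0" --pt "0 -0.11 -0.0016 0.015 0 0 0"

```text
clock: 44.95
position: [484.0, -388.5, 86.2]
ee_rot: [0.14, 0.99, 0.002, -0.008]
contact_force: [-13.6, 3.3, 8.9]
gripper_width: 0.1
grasp_force: 7.2
```

servo_tool --pt "0 -0.002 0 0 0 0 0" --pt "0 -0.003 0 0 0 0 0" --pt "0 -0.003 0 0 0 0 0"

```text
clock: 45.32
position: [484.1, -388.5, 86.1]
ee_rot: [0.14, 0.99, 0.003, -0.011]
contact_force: [-19.2, 6.4, 12.4]
gripper_width: -0.3
grasp_force: 9.9
```

At its stop. Back off, raise, check.

servo_tool --pt "0 0.02 0 0 0 0 0" --pt "0 0.05 0 0 0 0 0" --pt "0 0.09 0 -0.02 0 0 0" --pt "0 0.1 0 -0.08 0 0 0" --pt "0 0.1 0.05 -0.14 0 0 0" --pt "0 0.1 0.1 -0.2 0 0 0" --pt "0 0.1 0.15 -0.2 0 0 0" --pt "0 0.1 0.2 -0.2 0 0 0" --pt "0 0.1 0.25 -0.2 0 0 0" --pt "0 0.1 0.3 -0.2 0 0 0" --pt "0 0.1 0.3 -0.2 0 0 0"

```text
clock: 46.7
position: [481.3, -72.7, 287.3]
ee_rot: [0.137, 0.991, 0.0, 0.001]
contact_force: [0.1, 0.1, 0.0]
gripper_width: 0.2
grasp_force: 0.0
```

Run:
```python
from fit import *
D={n:cam(n) for n in('scene','top')}; r0=res(); L=[471.3,-384,-.28]
d=r0['dock']; v=r0['vb']
def lines(n,roi):
    x,y=roi; im=cv2.resize(D[n]['color'][y:y+75,x:x+100,::-1],(400,300),interpolation=cv2.INTER_CUBIC)
    Q=[]
    for yb in(-62,0,62): Q+=[(d,box(-55,45,yb-25,yb+25,8,16))]
    Q+=[(L,cyl(1,13,(38,0,92),1)),(v,box(-22,22,55,65,18,62)),(v,box(-22,22,-65,-55,18,62)),(v,rot(box(0,108,-7,7,-4,4),0))]
    for p,P in Q:
        h=cv2.convexHull(((proj(D[n],world(P,p))-[x,y]+.5)*4-.5).astype(np.float32))
        cv2.polylines(im,[np.int32(h)],True,(0,0,255),1,cv2.LINE_AA)
    return im
cv2.imwrite('pics/s9.png',np.vstack([np.hstack([lines('scene',(120,160)),lines('scene',(130,95))]),np.hstack([lines('scene',(205,250)),lines('top',(365,155))])]))
print(arm.read_state()['clock'],arm.read_state()['contact_force'])
```

```text
46.8 [-0.42450697 -0.45698323  0.43238356]
```

View pics/s9.png

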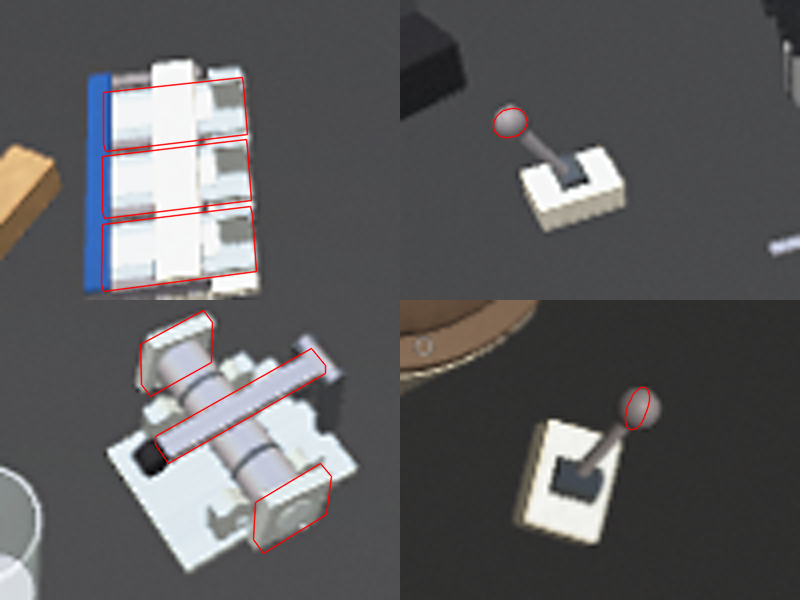

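The lever ball lies on its predicted "on" position (510,121), carriers home, strap down.

```bash
python3 -c "
from bench import arm
print(arm.job_done())"
```

```text
the job is handed in; nothing more can be done
None
```

The barrel is clamped, all three carriers are home in the dock and the lamp lever is fully over, by the last pictures; I handed the job in at about 47 s, and the hand-in call returned no verdict.

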